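# Clamp a glaze jar in the inclined barrel of a jar tumbler

### The job

Load the jar tumbler: put the honey-coloured glaze jar with the white lid upright in its inclined barrel, right down on the floor of the barrel, then lay the round orange packing disc flat on the jar's lid, and last set the steel retaining ring on the packing with its two ears in the gaps between the hooks and screw it clockwise by its six-sided black knob until the ears are fully home under both hooks, against the stops, and the stack is clamped. Let go of everything; do not shift the other three jars and do not knock the honey jar over.

Things in the scene. Friction and masses are not known exactly. Their poses are not given: they have to be found in the camera images.
- barrel: Blue and silver barrel, 135 mm across, fixed on a grey stand (plate 190 x 140 x 14 mm). Origin: on its axis, on its back plate's top. z: along the axis out of the mouth, 30 degrees from vertical, leaning to the robot's right and away from it; y level; x up the slope. Angles below: about z, from x towards y (counterclockwise seen from the mouth)
- mouth (a point): On the barrel's axis, 93 mm up from its origin, axes as the barrel's: height of the top of the two silver liner walls that guide the jar (inside radius 32, outside 36 mm, from the back plate up), each 48 degrees either side of +x and of -x. Between them, at +y and -y, 44 mm wide slots, open for fingers down to the back plate
- hook (a point): Steel hook at angle 0, on its underside, 52 mm out, 102 mm above the barrel's origin; axes as the barrel's. It reaches in to radius 45 mm; flat below from -16 to +13 degrees, then a ramp rising 7.5 mm to +45 (entry side; hook 7 mm thick). A stop hangs down at -14.5. Post behind it at radius 58 to 64 mm, -18 to +45 degrees, 116 mm high
- hook_far (a point): The same hook again, turned 180 degrees about the axis. The ring enters freely with its ears 65 to 140 degrees from the barrel's x axis and is screwed clockwise (seen from the mouth) to 0 degrees, ears along x, where they meet the stops within 3 degrees more
- seat (a point): Centre of the top of the barrel's round sprung floor (radius 30.5 mm), on the axis, 14 mm above the barrel's origin when not pressed; axes as the barrel's. The jar stands here; packing on it reaches 98 mm above the barrel's origin
- floor (a joint): How far the sprung floor is pressed down along the axis, m: 0 at rest, at most 0.008. The spring holds 6 N at 0 and 600 N/m more: the weight of the parts does not move it. With jar and packing in place, the ring fully home presses it about 0.004
- jar_honey: Loose glaze jar, honey-brown body, pale label, white lid; 57 mm across, 68 mm high (lid: the top 14 mm, 54 mm across), 0.13 to 0.27 kg. Origin: centre of its underside, z up out of the lid. Standing on the table
- packing: Loose packing disc, orange with a dark round patch on top, 60 mm across, 16 mm thick, 0.06 kg. Origin: centre of its underside, z up. Lying flat on the table
- ring: Loose steel retaining ring, 0.14 kg: disc 80 mm across, 8 mm thick, with two ears along its x axis (108 mm over both, 20 mm wide, a red dot on each), a stem 26 mm across, and a six-sided black knob 26 to 54 mm up, 46 mm across flats (flats square to x, and at 60 and 120 degrees from it). Origin: centre of its underside, z up through the knob. A half turn looks the same. Stands knob up
- jar_iron: Bystander glaze jar, dark brown body, red lid, 54 mm across, 70 mm high; origin: centre of its underside. It may stand where the honey jar stood in another run
- jar_cobalt: Bystander glaze jar, blue body, black lid, 62 mm across, 75 mm high; origin: centre of its underside
- jar_celadon: Bystander glaze jar, pale green body, black lid, 65 mm across, 62 mm high; origin: centre of its underside. Between it, the ring and the barrel stand two grey banding wheels screwed to the table, 157 and 132 mm high: carry things over them well clear
Mind the look-alikes: they are no part of the job. What is shaped like the jar_honey but pink, purple or turquoise is not meant.

How it is judged:
On the way, in this order (a step that is already met when the one before it is completed fails the run):
1. the honey jar stands in the barrel, on its floor (distance between jar_honey and seat below 0.009 m and angle between the z axis of jar_honey and the z axis of barrel, either way round below 0.12 rad and horizontal distance between packing and jar_honey above 0.06 m), for 0.2 s.
2. the packing disc lies flat on the lid of the honey jar in the barrel, the ring not yet on it (distance between jar_honey and seat below 0.009 m and angle between the z axis of jar_honey and the z axis of barrel, either way round below 0.12 rad and z of packing in the frame of jar_honey between 0.064 and 0.072 m and x of packing in the frame of jar_honey between -0.009 and 0.009 m and y of packing in the frame of jar_honey between -0.009 and 0.009 m and distance between ring and packing above 0.06 m), for 0.2 s.
3. the ring is screwed home under both hooks and presses the stack on the sprung floor (value of joint floor above 0.0025 m and angle between the x axis of ring and the x axis of barrel, either way round below 0.2 rad and angle between the z axis of ring and the z axis of barrel, either way round below 0.08 rad and z of ring in the frame of barrel between 0.088 and 0.0985 m and x of ring in the frame of barrel between -0.008 and 0.008 m and y of ring in the frame of barrel between -0.008 and 0.008 m), for 0.2 s.
At the end, for the whole second after the job is handed in: Jar within 9 mm of the seat and 0.12 rad of the barrel axis; packing on its lid (64 to 72 mm up, 9 mm off in x, y); ring 88 to 98.5 mm up the barrel, 8 mm off in x, y, 0.08 rad off its axis, ears within 0.2 rad of its x axis; floor pressed over 2.5 mm; ring at rest (all of step 3 and distance between jar_honey and seat below 0.009 m and angle between the z axis of jar_honey and the z axis of barrel, either way round below 0.12 rad and z of packing in the frame of jar_honey between 0.064 and 0.072 m and x of packing in the frame of jar_honey between -0.009 and 0.009 m and y of packing in the frame of jar_honey between -0.009 and 0.009 m and linear speed of ring below 0.02 m/s); the robot touches nothing.
It fails at once if a bystander jar is shifted by more than 20 mm (distance of any of jar_iron, jar_cobalt, jar_celadon from where it was at the start of the episode above 0.02 m).
It fails at once if the honey jar is knocked over (angle between jar_honey's own z axis and vertical above 1.2 rad).
It also fails if it takes over 72 s, if anything falls off the work surface, if the arm or the gripper's body presses on something with over 40 N, if the wrist force passes 120 N, or if a joint passes its speed limit or range.

### The arm

A 7-joint arm with a two-finger parallel gripper is mounted at the origin on a cart in front of the work surface, level with it; the furniture and walls round the work are solid. World frame = base frame: x ahead of the robot, y to its left, z up, the work surface at z = 0. Lengths are in m, angles in rad, forces in N, time in s.
With the tool pointing down it reaches from about 0.4 to 0.85 m from the base axis. Payload 10.4 kg.
Tool frame: the origin (TCP) lies at the very end of the fingers, on their centre line; the grasp point (between the pads) lies 19 mm behind it; z points along the fingers, y is the line along which they close (so a half turn about z gives the same grasp; the last joint's range is limited). The gripper opens to 87 mm and grips with 3 to 60 N. Pads are 19 mm wide; open, the fingers measure 117 mm over their backs; the gripper's body (75 mm by 190 mm) begins 51 mm behind the grasp point.
Start: joints at [1.246, 0.332, -0.065, 1.46, 0.022, 1.35, -0.088], TCP at [0.186, -0.597, 0.223] pointing down, gripper open.
Joint ranges: [-2.6, 2.6], [-0.5, 2.12], [-1.47, 1.34], [0.16, 2.42], [-1.27, 4.41], [0.06, 2.06], [-2.6, 2.6]. Speed limits (rad/s): [2.22, 2.22, 2.79, 2.79, 3.14, 3.14, 3.14].

### API

Orientations are given as a unit quaternion [x, y, z, w].
In Python, from bench import * gives the robot as it stands.
- The arm moves only by the tool step_arm, never from a script. Its arguments are lists of equal length, an entry for each row: "delta_pos": the shift along the world's x, y, z in units of 25 mm (1.0 is 25 mm), a list of three; "turn": the turn about the world's z in units of 0.12 rad (1.0 is 0.12 rad). In form: {"delta_pos": [[tx, ty, tz], ...], "turn": [turn, ...]}. A call has 1 to 12 rows; each row shifts and turns the commanded pose from where the row before left it; what a row does not reach is not made up. A row lasts 1/10 s, in which the tool goes at most 50 mm and 8.59 degrees, less where a joint would pass 70% of its speed; a pose out of reach is approached as far as the arm can. A call with a number of a shift or a turn outside -1 to 1 is refused whole. A call with a gripper value outside its range is refused whole. "grip" is the closure, from 0 (fully open) to 1 (shut), set as the call begins (left out, the last holds). The fingers move at their own pace and stop on an object; "newtons" is the grip in N (left out, the last holds). Time passes only in rows, so rows that do not move let the fingers close. It gives the time, the measured TCP pose, the force, the opening and the grip force at its end, in the units of the state.
- read_state(): the state, without advancing time (a new reading comes with each control period).
- camera(name): name is "scene" or "side" or "wrist"; returns a dict with "image" (384x512x3 uint8, red, green, blue), "z_map" (384x512 float32, m along the optical axis (not along the pixel's ray), 0 where there is no reading), "mtx" (3x3 intrinsics, pixels), "dist" ([k1, k2, p1, p2, k3] as OpenCV has them; the pictures are not rectified), "view" (4x4, takes a point from world to camera coordinates). Camera axes: x right, y up, looking along -z (the intrinsics and any distortion apply to the point x, -y, -z); pixel columns grow to the right and rows downward; lengths in m; the calibration is good to about 2 mm. A picture is of the moment at which its call begins.
- close_job(): hands the job in; it is judged then, once.
The state is a dict: "time": time; "joint_positions": joint angles; "joint_vel": joint speeds; "joint_torque": joint torques, N m; "ee_pos": TCP position; "eef_rot": TCP orientation; "ft_force": force on the tool from outside, world axes, zero at the start; "torque": the same for the moment, N m; "width": finger opening in m; "grip_force": force on a finger pad.
Only numpy, scipy, OpenCV 4.12 (cv2) and the standard library are available. Lean on these libraries where they do the work, as an engineer would, in place of code of your own. Each camera call takes 0.05 s, during which the arm holds its last target. There are 200 camera calls.

## Working session

There is one attempt and no reset: what is moved stays moved. The work goes in short steps, Python scripts to look and compute and a tool call to move; the robot and the scene stay as the last step left them, time stands still between calls to the robot, and variables do not carry over. Pictures are saved under pics/ and viewed, at most 10 in all, crops included, and the job is handed in when it is done.

Besides the shell and the picture viewer there is one more tool, called by a JSON object that holds its "fn" and its "kwargs". step_arm: Moves the arm, as the interface text tells. Shifts and turns lie within -1 to 1; 1 stands for 25 mm of shift or 0.12 rad of turn. Its arguments: {"type":"object","properties":{"delta_pos":{"type":"array"},"turn":{"type":"array"},"grip":{"type":"number"},"newtons":{"type":"number"}},"required":["delta_pos","turn"]}

```bash
mkdir -p pics; ls; python3 - <<'E'
from bench import *
import cv2,numpy as np,pickle
d={n:camera(n) for n in("scene","side","wrist")}
pickle.dump(d,open("c0.pkl","wb"))
for n in d: print(n,d[n]["mtx"].round(1).tolist(),d[n]["dist"],np.linalg.inv(d[n]["view"]).round(3).tolist())
im=np.hstack([d["scene"]["image"],d["side"]["image"]])
cv2.imwrite("pics/a.png",cv2.resize(d["scene"]["image"][:,:,::-1],(800,600)))
cv2.imwrite("pics/b.png",cv2.resize(d["side"]["image"][:,:,::-1],(800,600)))
print(read_state())
E
```

```text
pics
scene [[453.5, 0.0, 250.3], [0.0, 453.5, 189.2], [0.0, 0.0, 1.0]] [0.02482904 0.         0.         0.         0.        ] [[-0.676, 0.429, -0.599, -0.293], [-0.737, -0.391, 0.551, 0.769], [0.002, 0.814, 0.58, 0.91], [0.0, 0.0, 0.0, 1.0]]
side [[353.5, 0.0, 252.8], [0.0, 353.5, 192.1], [0.0, 0.0, 1.0]] [-0.07832818  0.          0.          0.          0.        ] [[-1.0, 0.009, -0.01, 0.511], [-0.013, -0.484, 0.875, 0.936], [0.003, 0.875, 0.484, 0.616], [0.0, 0.0, 0.0, 1.0]]
wrist [[303.7, 0.0, 254.1], [0.0, 303.7, 188.9], [0.0, 0.0, 1.0]] [-0.08184918  0.          0.          0.          0.        ] [[0.297, 0.912, 0.282, 0.263], [-0.955, 0.285, 0.086, -0.571], [-0.002, -0.295, 0.956, 0.384], [0.0, 0.0, 0.0, 1.0]]
{'time': 0.15, 'joint_positions': array([ 1.24640417,  0.33272151, -0.06468989,  1.46073671,  0.02158779,
        1.34992069, -0.08848487]), 'joint_vel': array([-4.59909192e-04, -1.39489483e-03,  1.60399699e-03, -3.85158758e-03,
       -2.81413691e-05, -8.47612488e-04, -6.72532999e-04]), 'joint_torque': array([-5.16455220e-04, -6.23634911e+01,  2.40156893e-02, -3.90147650e+01,
       -6.12082821e-02,  3.71304934e-02,  4.55476015e-05]), 'ee_pos': array([ 0.18567921, -0.59647104,  0.22194551]), 'eef_rot': array([ 9.88635155e-01,  1.50333740e-01, -1.01291507e-04, -5.36321629e-04]), 'ft_force': array([ 0.1785874 , -0.28342132, -0.26108637]), 'torque': array([-0.01701904,  0.01217216, -0.00210393]), 'grip_force': 0.0, 'width': 0.08715369611261609}
```

View pics/a.png

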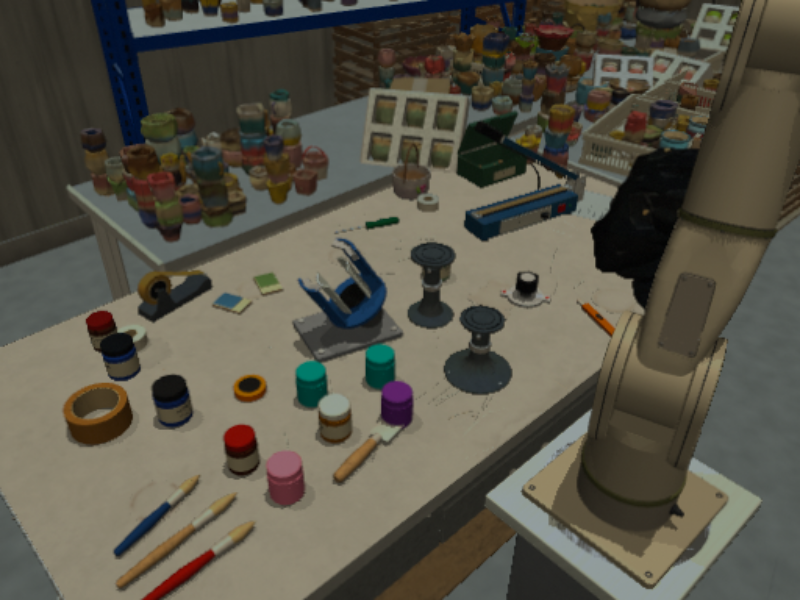

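View pics/b.png

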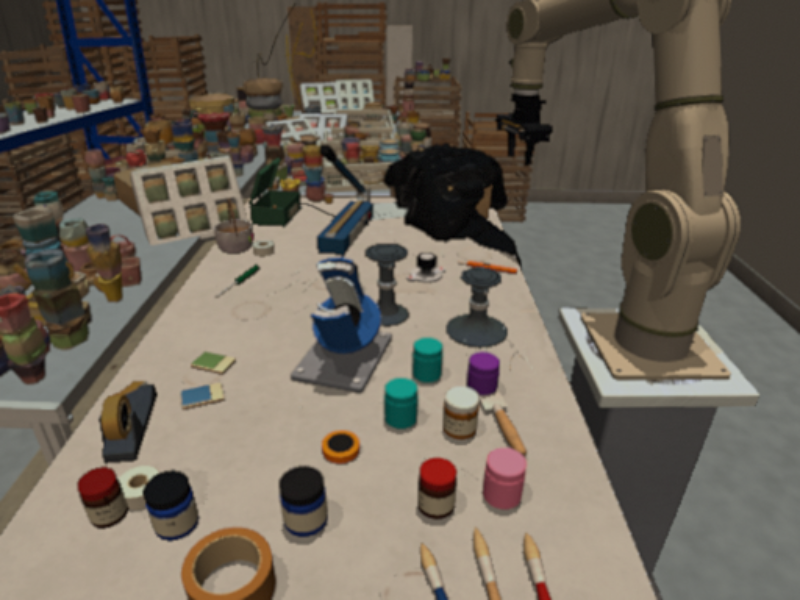

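```bash
cat > h.py <<'E'
import cv2,numpy as np,pickle
def norm(c,uv):
    uv=np.asarray(uv,float).reshape(-1,1,2)
    return cv2.undistortPoints(uv,np.array(c["mtx"],float),np.array(c["dist"],float)).reshape(-1,2)
def rays(c,uv):
    n=norm(c,uv); T=np.linalg.inv(c["view"])
    d=np.c_[n[:,0],-n[:,1],-np.ones(len(n))]@T[:3,:3].T
    return T[:3,3],d
def onplane(c,uv,z):
    o,d=rays(c,uv); return o+d*((z-o[2])/d[:,2])[:,None]
def cloud(c,mask=None):
    if mask is None: mask=np.ones(c["z_map"].shape,bool)
    m=(mask>0)&(c["z_map"]>0); v,u=np.nonzero(m)
    o,d=rays(c,np.c_[u,v]); return o+d*c["z_map"][v,u][:,None],np.c_[u,v]
def blobs(m,amin=15):
    n,l,s,ce=cv2.connectedComponentsWithStats(m.astype(np.uint8))
    return [(ce[i],s[i],l==i) for i in range(1,n) if s[i,4]>=amin]
def proj(c,P):
    p=np.atleast_2d(P)@c["view"][:3,:3].T+c["view"][:3,3]
    p=p*[1,-1,-1]
    return cv2.projectPoints(p,np.zeros(3),np.zeros(3),np.array(c["mtx"],float),np.array(c["dist"],float))[0].reshape(-1,2)
E
python3 - <<'E'
from h import *
d=pickle.load(open("c0.pkl","rb"))
for n,boxes in (("scene",dict(honey=(200,250,228,285),pack=(145,235,175,258),ring=(318,170,354,197),plate=(185,190,260,230))),("side",dict(honey=(280,245,310,282),pack=(202,272,232,298),ring=(258,158,286,182),plate=(185,210,252,250)))):
    c=d[n]
    for k,(a,b,e,f) in boxes.items():
        m=np.zeros((384,512),bool);m[b:f,a:e]=1
        P,uv=cloud(c,m); col=c["image"][uv[:,1],uv[:,0]].astype(int)
        if k=="plate": s=(P[:,2]>.008)&(P[:,2]<.02)
        elif k=="honey": s=P[:,2]>.06
        elif k=="pack": s=(P[:,2]>.011)
        else: s=P[:,2]>.045
        Q=P[s]; print(n,k,len(Q),"mid",((Q.min(0)+Q.max(0))/2).round(4),"mean",Q.mean(0).round(4),"ext",np.ptp(Q,0).round(3))
        if k=="ring":
            r=(col[:,0]-col[:,1]>40)&(col[:,0]-col[:,2]>30)
            print(" red",uv[r].tolist(),P[r].round(3).tolist()[:12])
        if k=="plate": 
            h=cv2.minAreaRect(Q[:,:2].astype(np.float32)*1000); print(h)
s=d["scene"]["image"][145:245,180:365];cv2.imwrite("pics/c.png",np.vstack([cv2.resize(s,(800,432),interpolation=2)[:300,:],cv2.resize(d["side"]["image"][155:255,180:365],(800,432),interpolation=2)[:300]])[:,:,::-1])
E
```

```text
scene honey 255 mid [0.4099 0.2514 0.0655] mean [0.4089 0.2535 0.066 ] ext [0.053 0.054 0.01 ]
scene pack 234 mid [0.5984 0.3035 0.0153] mean [0.5978 0.3047 0.0144] ext [0.06  0.058 0.008]
scene ring 107 mid [ 0.4449 -0.3119  0.0504] mean [ 0.4432 -0.3087  0.0509] ext [0.053 0.05  0.011]
 red [[322, 186], [323, 186], [349, 190], [350, 190]] [[0.488, -0.288, 0.005], [0.486, -0.29, 0.005], [0.41, -0.337, 0.005], [0.405, -0.335, 0.009]]
scene plate 1062 mid [0.6156 0.0631 0.0137] mean [0.6038 0.0805 0.012 ] ext [0.179 0.202 0.011]
((617.0799560546875, 55.22771453857422), (190.7534637451172, 147.68577575683594), 74.69390869140625)
side honey 285 mid [0.415  0.2532 0.0651] mean [0.4159 0.2558 0.0668] ext [0.054 0.053 0.01 ]
side pack 354 mid [0.6028 0.305  0.0143] mean [0.6021 0.3065 0.015 ] ext [0.057 0.063 0.007]
side ring 90 mid [ 0.4656 -0.2091  0.1003] mean [ 0.4614 -0.2633  0.072 ] ext [0.082 0.247 0.11 ]
 red [[282, 171], [262, 177]] [[0.409, -0.344, 0.006], [0.49, -0.286, 0.007]]
side plate 1146 mid [0.6224 0.0715 0.0139] mean [0.6212 0.0917 0.0119] ext [0.178 0.184 0.012]
((621.7975463867188, 56.212608337402344), (190.00123596191406, 139.5327606201172), 75.119873046875)
```

View pics/c.png

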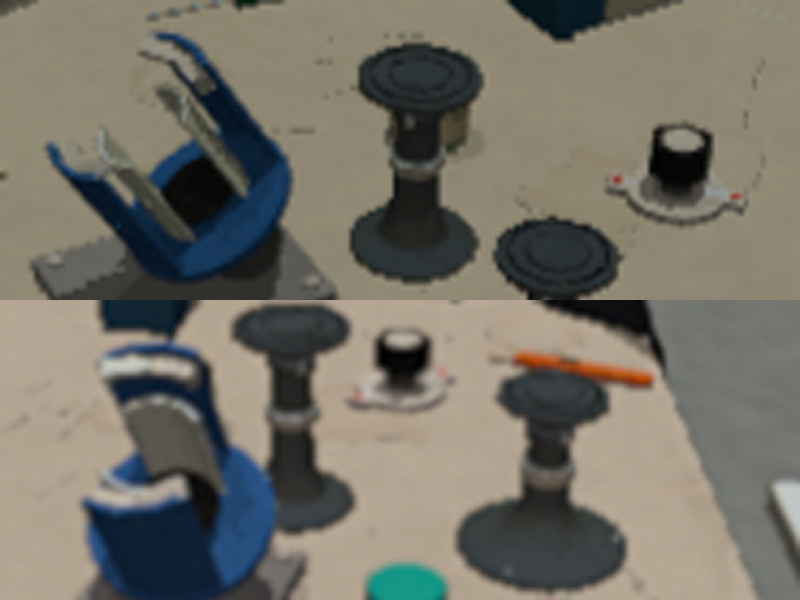

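```bash
python3 - <<'E'
from h import *
from scipy.optimize import least_squares
d=pickle.load(open("c0.pkl","rb"))
a=np.deg2rad(-15);hh=np.array([np.cos(a),np.sin(a),0]);up=np.array([0,0,1.])
Z=.5*hh+.866*up;X=-.866*hh+.5*up;Y=np.cross(Z,X);R=np.c_[X,Y,Z];o=np.array([.6194,.0557,0])
allp=[]
for n in("scene","side"):
    c=d[n];P,uv=cloud(c);s=(np.hypot(*(P[:,:2]-o[:2]).T)<.13)&(P[:,2]>.02)
    P=P[s];col=c["image"][uv[s,1],uv[s,0]].astype(int)
    blue=col[:,2]-col[:,0]>40
    sil=(np.ptp(col,axis=1)<35)&(col.sum(1)>240)
    Q=(P-o)@R
    for nm,m in(("blue",blue),("silver",sil)):
        q=Q[m]*1000;print(n,nm,len(q),"pct x,y,z",np.percentile(q,[1,50,99],axis=0).round(0).tolist())
        for z in range(0,170,15):
            k=q[(q[:,2]>=z)&(q[:,2]<z+15)]
            if len(k)>8: print("  z",z,len(k),"x",np.percentile(k[:,0],[2,50,98]).round(0),"y",np.percentile(k[:,1],[2,50,98]).round(0))
    np.savez(n+"b.npz",Q=Q,col=col)
c=d["side"];hsv=cv2.cvtColor(c["image"],cv2.COLOR_RGB2HSV)
P,uv=cloud(c);s=(P[:,2]>.05)&(P[:,2]<.085)&(P[:,1]>.12)&(P[:,0]<.75)&(P[:,0]>.3)&(P[:,1]<.6)
m=np.zeros((384,512),bool);m[uv[s,1],uv[s,0]]=1
for ce,st,l in blobs(m,40):
    Q,_=cloud(c,l);Q=Q[Q[:,2]>Q[:,2].max()-.012];print((ce*800/512).round(),((Q.min(0)+Q.max(0))/2).round(3))
E
```

```text
scene blue 462 pct x,y,z [[-19.0, -89.0, 20.0], [71.0, 21.0, 55.0], [111.0, 73.0, 183.0]]
  z 15 53 x [58. 75. 94.] y [-21.  -3.  20.]
  z 30 113 x [49. 74. 96.] y [-26.  14.  43.]
  z 45 97 x [ 5. 75. 94.] y [-39.  35.  59.]
  z 60 63 x [-10.  73.  91.] y [-49.  56.  73.]
  z 75 53 x [-22.  44. 100.] y [-57.  55.  77.]
  z 90 42 x [-23.  -1. 110.] y [-69.  37.  73.]
  z 105 15 x [ 30.  94. 106.] y [-89. -85.  20.]
  z 120 9 x [59. 67. 78.] y [-90. -88. -87.]
  z 165 10 x [ 96. 110. 116.] y [14. 16. 18.]
scene silver 261 pct x,y,z [[25.0, -85.0, 60.0], [77.0, -1.0, 123.0], [113.0, 77.0, 187.0]]
  z 60 10 x [47. 72. 82.] y [-43.  43.  76.]
  z 75 18 x [19. 71. 82.] y [-55.  29.  79.]
  z 90 14 x [24. 83. 90.] y [-41. -16.  27.]
  z 105 68 x [ 34.  87. 113.] y [-83. -53.  23.]
  z 120 61 x [ 42.  67. 107.] y [-85. -48.  16.]
  z 135 14 x [ 42.  85. 103.] y [ 0.  5. 38.]
  z 150 19 x [ 49. 102. 111.] y [-4.  9. 31.]
  z 165 36 x [ 59.  84. 108.] y [-3.  9. 19.]
side blue 537 pct x,y,z [[-19.0, -92.0, 21.0], [69.0, 15.0, 54.0], [107.0, 71.0, 185.0]]
  z 15 68 x [36. 70. 87.] y [-33.  -8.
[... 369 characters left out ...]
1. 14. 17.]
side silver 462 pct x,y,z [[-22.0, -85.0, 67.0], [66.0, 7.0, 132.0], [109.0, 50.0, 190.0]]
  z 60 9 x [-25. -18.  67.] y [-20. -15.  38.]
  z 75 13 x [-24.  34.  65.] y [-8. 32. 63.]
  z 90 32 x [-16.  39.  59.] y [26. 35. 41.]
  z 105 91 x [ -0.  74. 109.] y [-82. -67.  51.]
  z 120 103 x [ 40.  60. 102.] y [-88. -47.  46.]
  z 135 65 x [31. 66. 96.] y [-31.   6.  41.]
  z 150 47 x [ 38.  80. 109.] y [-5.  6. 27.]
  z 165 57 x [ 46.  83. 103.] y [-4.  8. 18.]
[427. 354.] [0.463 0.127 0.062]
[483. 364.] [0.367 0.153 0.063]
[400. 391.] [0.511 0.231 0.064]
[461. 400.] [0.415 0.253 0.064]
[505. 465.] [0.366 0.391 0.065]
[437. 475.] [0.461 0.411 0.066]
[301. 489.] [0.637 0.439 0.071]
```

```bash
cat >> h.py <<'E'
def frame(deg):
    a=np.deg2rad(deg);hh=np.array([np.cos(a),np.sin(a),0]);up=np.array([0,0,1.])
    Z=.5*hh+np.sqrt(.75)*up;X=-np.sqrt(.75)*hh+.5*up
    return np.c_[X,np.cross(Z,X),Z]
E
python3 - <<'E'
from h import *
o=np.array([.6194,.0557,0])
L=[np.load(n+"b.npz") for n in("scene","side")]
R0=frame(-15)
W=np.vstack([l["Q"] for l in L])@R0.T;col=np.vstack([l["col"] for l in L])
blue=col[:,2]-col[:,0]>40
sil=(np.ptp(col,axis=1)<35)&(col.sum(1)>240)
for deg in (75,255):
    q=W@frame(deg)*1000
    print(deg)
    for nm,m in(("blue",blue),("silver",sil)):
        for z in range(-20,190,15):
            k=q[m&(q[:,2]>=z)&(q[:,2]<z+15)]
            if len(k)>8: print(" ",nm,"z",z,len(k),"x",np.percentile(k[:,0],[2,20,50,80,98]).round(0),"y",np.percentile(k[:,1],[2,20,50,80,98]).round(0))
m=blue|sil
top=W[m][np.argsort(-W[m][:,2])[:60]];print(((top+o).mean(0)).round(3),(top+o).std(0).round(3))
c=pickle.load(open("c0.pkl","rb"))
s=[cv2.resize(c[n]["image"][y:y+80,x:x+80],(400,400),interpolation=2) for n,x,y in(("scene",185,150),("side",180,160))]
cv2.imwrite("pics/d.png",np.hstack(s)[:,:,::-1])
E
```

```text
75
  blue z 40 728 x [ -1.  31.  60.  89. 112.] y [-63. -51. -36. -11.  58.]
  blue z 55 89 x [ -9.  12.  59.  99. 116.] y [-66. -47. -34. -11.  49.]
  blue z 70 11 x [-10.  -9.   8.  13.  96.] y [-45. -42. -41.  19.  21.]
  blue z 85 10 x [-8. -8. 11. 12. 13.] y [-47. -46. -43.  20.  21.]
  blue z 100 10 x [-9. -8. -5. 11. 12.] y [-47. -46.  -6.  20.  23.]
  blue z 115 15 x [ -9.  -8.  11.  31. 106.] y [-44. -42.  18.  25.  39.]
  blue z 130 15 x [ -9.  -8.  -7. 108. 111.] y [-45.  15.  19.  23.  34.]
  blue z 160 119 x [-10.  -7.  -0. 114. 118.] y [-37. -24.  -5.  11.  33.]
  silver z 40 34 x [  8.  20.  73. 108. 121.] y [-64. -38.  47.  58.  65.]
  silver z 55 22 x [ 46.  71.  79.  84. 108.] y [-24. -22.   8.  26.  50.]
  silver z 70 34 x [63. 81. 84. 86. 96.] y [-26.  -0.  13.  21.  45.]
  silver z 85 38 x [ 33.  79.  84.  86. 113.] y [-25.  -2.  13.  23.  33.]
  silver z 100 56 x [ -6.  78.  84.  96. 114.] y [-26.  -1.  11.  23.  44.]
  silver z 115 67 x [ 26.  33.  83.  95. 110.] y [-27.   2.  17.  25.  44.]
  silver z 130 103 x [20. 30. 82. 86. 98.] y [-27. -11.  11.  22.  44.
[... 737 characters left out ...]
blue z 175 43 x [86. 87. 89. 91. 93.] y [-36. -22.  -7.   9.  17.]
  silver z 70 58 x [ 65. 109. 138. 142. 150.] y [-25. -20.  -5.   8.  26.]
  silver z 85 165 x [  9.  99. 134. 138. 142.] y [-52. -17.   2.  26.  40.]
  silver z 100 60 x [-10.  17.  26.  42. 137.] y [-55. -22.  -6.  28.  50.]
  silver z 115 78 x [-16.  32.  45.  54.  67.] y [-45. -22. -14.   2.  38.]
  silver z 130 102 x [-5. 59. 74. 83. 87.] y [-44. -22. -10.  18.  28.]
  silver z 145 60 x [31. 47. 80. 83. 99.] y [-45. -27.  -7.   5.  17.]
  silver z 160 142 x [ 83.  87.  91.  96. 101.] y [-45. -33. -20.   2.  15.]
  silver z 175 40 x [72. 84. 86. 88. 93.] y [-29. -22.  -4.   6.  15.]
[0.625 0.04  0.202] [0.016 0.003 0.002]
```

View pics/d.png

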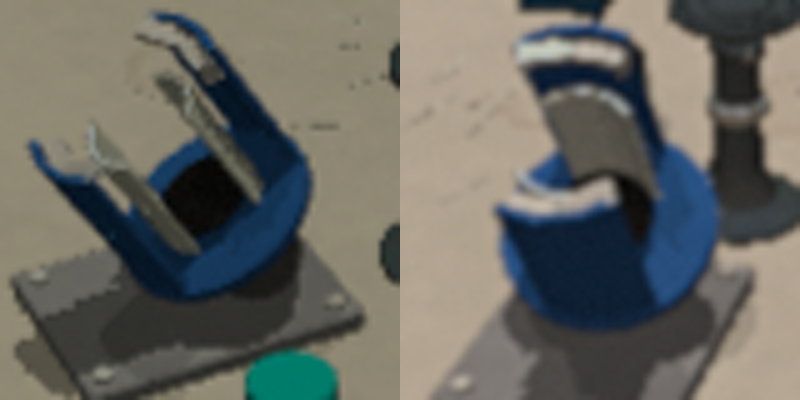

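```bash
python3 - <<'E'
from h import *
o=np.array([.6194,.0557,0])
L=[np.load(n+"b.npz") for n in("scene","side")]
for deg in(73,75,77):
  for l in L:
    q=l["Q"]@frame(-15).T@frame(deg)*1000; col=l["col"]
    blue=col[:,2]-col[:,0]>40
    b=q[blue&(q[:,2]<57)&(q[:,2]>40)];t=q[(q[:,2]>156)&(q[:,2]<172)]
    n=t[t[:,0]>54];f=t[t[:,0]<54]
    print(deg,"disc z",np.percentile(b[:,2],[10,50,90]).round(1),"top z",np.percentile(t[:,2],[50,90]).round(1),"near x,y",np.percentile(n,[2,98],axis=0)[:,:2].round().tolist(),"far",np.percentile(f,[2,98],axis=0)[:,:2].round().tolist())
print(o+frame(75)@[.054,-.0005,.048])
E
```

```text
73 disc z [49.1 51.8 54.6] top z [164.4 169. ] near x,y [[90.0, -22.0], [118.0, 40.0]] far [[-8.0, -48.0], [22.0, 12.0]]
73 disc z [49.7 52.1 54.5] top z [164.7 169.3] near x,y [[88.0, -16.0], [116.0, 44.0]] far [[-10.0, -43.0], [19.0, 17.0]]
75 disc z [49.6 52.1 54.9] top z [164.5 169.1] near x,y [[91.0, -22.0], [118.0, 40.0]] far [[-7.0, -46.0], [21.0, 15.0]]
75 disc z [50.4 52.6 54.7] top z [164.7 169.4] near x,y [[88.0, -17.0], [117.0, 44.0]] far [[-10.0, -40.0], [18.0, 20.0]]
77 disc z [49.9 52.4 55.3] top z [164.5 169.2] near x,y [[92.0, -23.0], [118.0, 40.0]] far [[-8.0, -43.0], [20.0, 17.0]]
77 disc z [50.7 53.1 55.3] top z [164.6 169.6] near x,y [[90.0, -17.0], [116.0, 44.0]] far [[-10.0, -37.0], [17.0, 24.0]]
[0.61302493 0.03383975 0.06856922]
```

{"fn": "step_arm", "kwargs": {"delta_pos": [[0, 0, 1], [0, 0, 1], [0, 0, 1]], "turn": [0, 0, 0], "grip": 0, "newtons": 12}}

```text
time: 0.45
ee_pos: [0.1857, -0.5965, 0.2981]
eef_rot: [0.989, 0.15, -0.0, -0.0]
ft_force: [0.7, 0.5, -0.1]
width: 0.087
grip_force: 0.0
```

{"fn": "step_arm", "kwargs": {"delta_pos": [[1, 1, 0], [1, 1, 0], [1, 1, 0], [1, 1, 0], [1, 1, 0], [1, 1, 0], [1, 1, 0], [1, 1, 0], [1, 1, 0], [1, 1, 0], [1, 1, 0], [1, 1, 0]], "turn": [0.7, 0.7, 0.7, 0.7, 0.7, 0.7, 0.7, 0.7, 0.7, 0.7, 0.7, 0.7]}}

```text
time: 1.65
ee_pos: [0.4865, -0.2956, 0.2974]
eef_rot: [0.792, 0.61, -0.0, -0.0]
ft_force: [0.3, -0.6, -0.9]
width: 0.0867
grip_force: 0.0
```

{"fn": "step_arm", "kwargs": {"delta_pos": [[0.3, 1, 0], [0.3, 1, 0], [0.3, 1, 0], [0.3, 1, 0], [0.3, 1, 0], [0.3, 1, 0], [0.3, 1, 0], [0.3, 1, 0], [0.3, 1, 0], [0.3, 1, 0], [0, 0, 0], [0, 0, 0]], "turn": [0, 0, 0, 0, 0, 0, 0, 0, 0, 0, 0, 0]}}

```text
time: 2.85
ee_pos: [0.5607, -0.0466, 0.2973]
eef_rot: [0.793, 0.609, -0.0, -0.0]
ft_force: [-0.7, -0.5, -0.8]
width: 0.0872
grip_force: 0.0
```

```bash
cat > look.py <<'E'
import sys
from bench import *
from h import *
c=camera("wrist");pickle.dump(c,open(sys.argv[1]+".pkl","wb"))
if len(sys.argv)>2: cv2.imwrite("pics/%s.png"%sys.argv[1],c["image"][:,:,::-1])
s=read_state();print({k:np.round(s[k],4).tolist() for k in("time","ee_pos","eef_rot","width","ft_force")})
E
python3 look.py w1 1
```

```text
{'time': 2.9, 'ee_pos': [0.5606, -0.0476, 0.2973], 'eef_rot': [0.7933, 0.6088, -0.0003, 0.0], 'width': 0.0871, 'ft_force': [0.0392, -1.0385, -0.3279]}
```

View pics/w1.png

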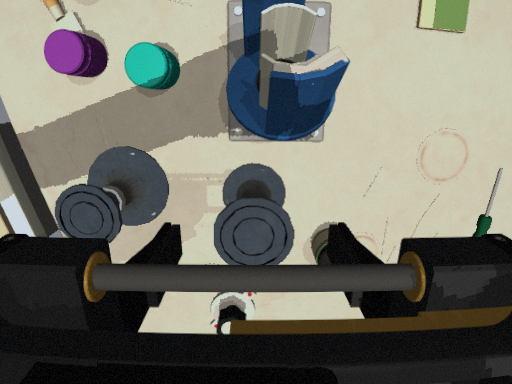

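{"fn": "step_arm", "kwargs": {"delta_pos": [[-0.5, 1, 0], [-0.5, 1, 0], [-0.5, 1, 0], [-0.5, 1, 0], [-0.5, 1, 0], [-0.5, 1, 0], [-0.5, 1, 0], [-0.5, 1, 0], [-0.5, 1, 0], [-0.5, 1, 0], [-0.5, 1, 0], [-0.5, 1, 0]], "turn": [0, 0, 0, 0, 0, 0, 0, 0, 0, 0, 0, 0]}}

```text
time: 4.1
ee_pos: [0.4108, 0.2528, 0.2976]
eef_rot: [0.794, 0.608, 0.0, 0.0]
ft_force: [0.8, -0.3, 0.8]
width: 0.0872
grip_force: 0.0
```

{"fn": "step_arm", "kwargs": {"delta_pos": [[0, 0, -1], [0, 0, -1], [0, 0, -1], [0, 0, -1], [0, 0, -1], [0, 0, 0]], "turn": [0, 0, 0, 0, 0, 0]}}

```text
time: 4.7
ee_pos: [0.4099, 0.251, 0.1699]
eef_rot: [0.794, 0.608, -0.002, -0.0]
ft_force: [0.5, -0.4, 0.3]
width: 0.0867
grip_force: 0.0
```

```bash
python3 look.py w2 1; python3 - <<'E'
from h import *
c=pickle.load(open("w2.pkl","rb"));P,uv=cloud(c)
s=(P[:,2]>.055)&(P[:,2]<.078)&(np.hypot(P[:,0]-.412,P[:,1]-.252)<.04)
Q=P[s];print(len(Q),((Q.min(0)+Q.max(0))/2).round(4),np.ptp(Q,0).round(3),np.median(Q[:,2]))
(x,y),r=cv2.minEnclosingCircle((Q[Q[:,2]>.063][:,:2]*1000).astype(np.float32));print(x,y,r)
# barrel from w1
c=pickle.load(open("w1.pkl","rb"));P,uv=cloud(c);o=np.array([.6194,.0557,0])
q=(P-o)@frame(75)*1000;s=(np.abs(q[:,0]-54)<75)&(np.abs(q[:,1])<75)
q=q[s];t=q[(q[:,2]>156)&(q[:,2]<172)]
for a in(t[t[:,0]>54],t[t[:,0]<54]): print(len(a),np.percentile(a,[2,50,98],axis=0).round(1).tolist() if len(a) else 0)
p=P[(np.abs(P[:,2]-.014)<.005)&(np.hypot(*(P[:,:2]-o[:2]).T)<.13)];col=None
print(cv2.minAreaRect((p[:,:2]*1000).astype(np.float32)))
E
```

```text
{'time': 4.75, 'ee_pos': [0.4106, 0.2519, 0.1719], 'eef_rot': [0.7935, 0.6085, -0.0012, -0.0002], 'width': 0.0869, 'ft_force': [0.1532, -0.1087, -0.7635]}
2722 [0.4143 0.2521 0.0626] [0.054 0.054 0.015] 0.06793378727243543
414.2814025878906 252.00338745117188 27.140506744384766
1976 [[92.9, -16.7, 156.7], [110.0, 15.4, 167.0], [120.5, 43.6, 171.4]]
0 0
((620.4208984375, 53.693519592285156), (189.66848754882812, 140.41094970703125), 74.5687484741211)
```

View pics/w2.png

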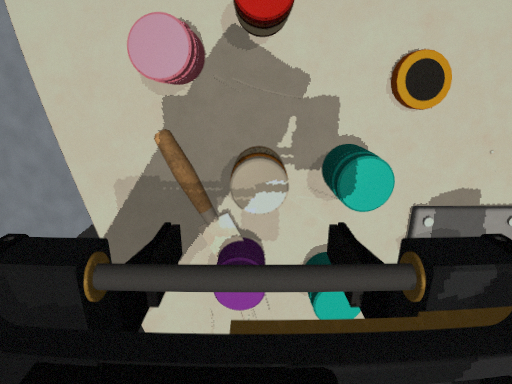

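{"fn": "step_arm", "kwargs": {"delta_pos": [[0.15, 0, -0.5], [0, 0, -1], [0, 0, -1], [0, 0, -1], [0, 0, -1], [0, 0, -0.8], [0, 0, 0]], "turn": [0, 0, 0, 0, 0, 0, 0]}}

```text
time: 5.45
ee_pos: [0.414, 0.2524, 0.0384]
eef_rot: [0.793, 0.609, -0.001, -0.0]
ft_force: [-0.1, -0.4, 0.8]
width: 0.0871
grip_force: 0.0
```

{"fn": "step_arm", "kwargs": {"delta_pos": [[0, 0, 0], [0, 0, 0], [0, 0, 0], [0, 0, 0], [0, 0, 0], [0, 0, 0]], "turn": [0, 0, 0, 0, 0, 0], "grip": 1, "newtons": 12}}

```text
time: 6.05
ee_pos: [0.4149, 0.2533, 0.0405]
eef_rot: [0.793, 0.609, 0.0, 0.0]
ft_force: [-0.9, -0.3, 4.9]
width: 0.0559
grip_force: 12.0
```

{"fn": "step_arm", "kwargs": {"delta_pos": [[0, 0, 0.3], [0, 0, 1], [0, 0, 1], [0, 0, 1], [0, 0, 1], [0, 0, 1], [0, 0, 1], [0, 0, 1], [0, 0, 1], [0, 0, 1], [0, 0, 0.5], [0, 0, 0]], "turn": [0, 0, 0, 0, 0, 0, 0, 0, 0, 0, 0, 0]}}

```text
time: 7.25
ee_pos: [0.4149, 0.2537, 0.2863]
eef_rot: [0.793, 0.609, 0.001, 0.0]
ft_force: [0.7, 0.7, -2.3]
width: 0.0556
grip_force: 12.0
```

```bash
python3 look.py w3; python3 - <<'E'
from h import *
R=frame(75);o=np.array([.6199,.0550,0])+R@[.054,-.001,.0485];print("origin",o.round(4))
for n,p in(("mouth",(0,0,93)),("lowrim",(-32,0,93)),("highrim",(32,0,93)),("farhook",(-45,0,102)),("farhooktop",(-45,0,109)),("nearhook",(45,0,109)),("posttop",(64,0,116)),("seat",(0,0,14))): print(n,(o+R@(np.array(p)/1000)).round(4))
c=pickle.load(open("w3.pkl","rb"));P,uv=cloud(c)
s=(P[:,2]>.2)&(np.hypot(P[:,0]-.414,P[:,1]-.252)<.06)
q=P[s];print(len(q));hd=np.array([.259,.966]);b=c["image"][uv[s,1],uv[s,0]].astype(int);w=(b.min(1)>110);print(q[w].mean(0),np.linalg.svd(q[w]-q[w].mean(0),full_matrices=False)[2][2])
E
```

```text
{'time': 7.3, 'ee_pos': [0.4145, 0.2533, 0.2849], 'eef_rot': [0.7931, 0.6091, 0.0002, 0.0001], 'width': 0.0561, 'ft_force': [-0.0906, 0.5681, -2.1863]}
origin [0.6131 0.0335 0.069 ]
mouth [0.6251 0.0784 0.1495]
lowrim [0.6323 0.1052 0.1335]
highrim [0.618  0.0517 0.1655]
farhook [0.6364 0.1204 0.1348]
farhooktop [0.6373 0.1238 0.1409]
nearhook [0.6171 0.0485 0.1859]
posttop [0.6138 0.036  0.2015]
seat [0.6149 0.0403 0.0811]
56971
[0.41580609 0.25825162 0.31325999] [0.03528769 0.03253184 0.99884757]
```

{"fn": "step_arm", "kwargs": {"delta_pos": [[0.6, -0.94, 0], [0.6, -0.94, 0], [0.6, -0.94, 0], [0.6, -0.94, 0], [0.6, -0.94, 0], [0.6, -0.94, 0], [0.6, -0.94, 0], [0.6, -0.94, 0], [0.6, -0.94, 0], [0.6, -0.94, 0], [0.65, -0.95, 0], [0.65, -0.95, 0]], "turn": [0, 0, 0, 0, 0, 0, 0, 0, 0, 0, 0, 0]}}

```text
time: 8.5
ee_pos: [0.597, -0.0302, 0.283]
eef_rot: [0.793, 0.609, -0.001, -0.001]
ft_force: [-0.1, 0.5, -1.4]
width: 0.0559
grip_force: 12.0
```

```bash
python3 - <<'E'
from h import *
d=pickle.load(open("c0.pkl","rb"))
for n in("scene","side"):
    P,uv=cloud(d[n]);m=np.zeros((384,512),bool)
    s=(P[:,2]>.12)&(P[:,2]<.17)&(P[:,1]<0)&(P[:,1]>-.35)&(P[:,0]>.3)&(P[:,0]<.75);m[uv[s,1],uv[s,0]]=1
    for ce,st,l in blobs(m,30):
        Q,_=cloud(d[n],l);print(n,((Q.min(0)+Q.max(0))/2).round(3),np.ptp(Q,0).round(3),Q[:,2].max())
E
python3 look.py w4
```

```text
scene [ 0.541 -0.11   0.14 ] [0.096 0.092 0.038] 0.15860131317858728
scene [ 0.349 -0.047  0.128] [0.082 0.085 0.013] 0.13432477661145903
side [ 0.544 -0.105  0.138] [0.087 0.089 0.036] 0.15664621914774218
side [ 0.354 -0.048  0.127] [0.082 0.085 0.011] 0.13238840734003937
{'time': 8.55, 'ee_pos': [0.5987, -0.0359, 0.2821], 'eef_rot': [0.7948, 0.6069, -0.0017, -0.0002], 'width': 0.0557, 'ft_force': [-1.6344, -5.5141, -2.276]}
```

{"fn": "step_arm", "kwargs": {"delta_pos": [[0, 0, 0], [0, 0, -1], [0, 0, -1], [0, 0, -1], [0, 0, -0.3], [0, 0, 0], [0, 0, 0]], "turn": [0, 0, 0, 0, 0, 0, 0]}}

```text
time: 9.25
ee_pos: [0.5973, -0.0287, 0.2035]
eef_rot: [0.793, 0.609, 0.0, 0.0]
ft_force: [0.3, -0.2, -1.2]
width: 0.0558
grip_force: 12.0
```

{"fn": "step_arm", "kwargs": {"delta_pos": [[0.05, 0.19, -0.1], [0.05, 0.19, 0], [0.05, 0.19, 0], [0.05, 0.19, 0], [0.05, 0.19, 0], [0.05, 0.19, 0], [0.05, 0.19, 0], [0, 0, 0]], "turn": [0, 0, 0, 0, 0, 0, 0, 0]}}

```text
time: 10.05
ee_pos: [0.606, 0.0051, 0.2002]
eef_rot: [0.793, 0.61, 0.0, -0.0]
ft_force: [-1.5, -1.7, 1.2]
width: 0.0553
grip_force: 12.0
```

```bash
cat > tilt.py <<'E'
import sys
from bench import *
from h import *
c=camera("wrist");s=read_state();e=s["ee_pos"];P,uv=cloud(c)
b=c["image"][uv[:,1],uv[:,0]].astype(int)
hd=np.array([.259,.966,0]);yd=np.array([.966,-.259,0]);r=P-e
m=(np.abs(r@yd)<.022)&(np.abs(r@hd)<.06)&(r[:,2]>-.0)&(r[:,2]<.06)&(b.min(1)>90)&(np.ptp(b,axis=1)<50)
q=r[m];n=np.linalg.svd(q-q.mean(0),full_matrices=False)[2][2];n*=np.sign(n[2])
print(len(q),"c h,y,z",(q@hd).mean().round(4),(q@yd).mean().round(4),q[:,2].mean().round(4),"rng",np.percentile(q@hd,[2,98]).round(3),"n",(n@hd).round(3),(n@yd).round(3),"F",s["ft_force"].round(1),"e",e.round(4),s["time"])
if len(sys.argv)>1: cv2.imwrite("pics/%s.png"%sys.argv[1],c["image"][:,:,::-1])
E
python3 tilt.py; python3 - <<'E'
from bench import *
import cv2
c=camera("scene");cv2.imwrite("pics/e.png",cv2.resize(c["image"][80:240,160:360],(800,600))[:,:,::-1])
E
```

```text
5736 c h,y,z 0.0078 -0.0001 0.0255 rng [-0.019  0.027] n 0.396 0.002 F [-0.2 -0.7 -0.7] e [0.6058 0.0047 0.2   ] 10.1
```

View pics/e.png

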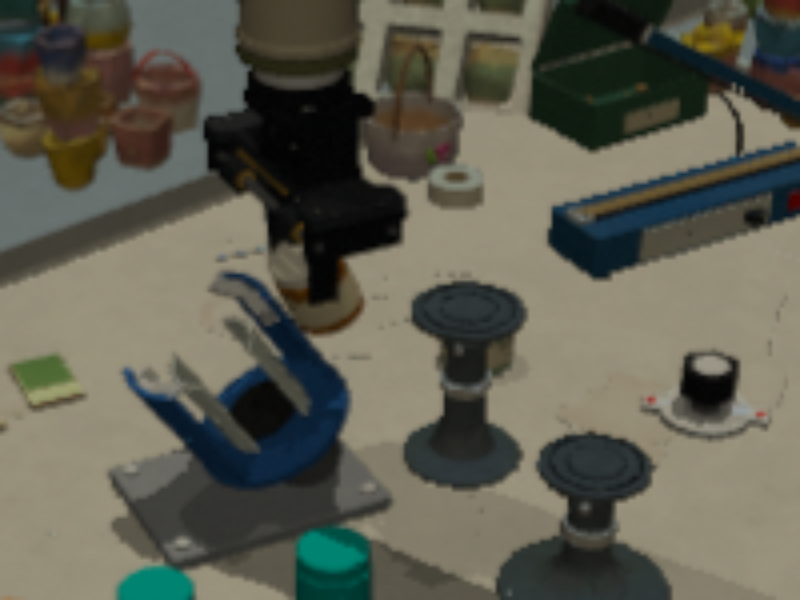

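{"fn": "step_arm", "kwargs": {"delta_pos": [[0.05, 0.19, 0], [0, 0, 0], [-0.13, -0.48, 0], [0, 0, 0.8], [0, 0, 1], [0, 0, 1], [0, 0, 0]], "turn": [0, 0, 0, 0, 0, 0, 0]}}

```text
time: 10.85
ee_pos: [0.605, -0.0037, 0.2734]
eef_rot: [0.793, 0.609, 0.002, 0.001]
ft_force: [0.2, 0.9, -2.2]
width: 0.0558
grip_force: 12.0
```

{"fn": "step_arm", "kwargs": {"delta_pos": [[0.24, 0.89, 0], [0.24, 0.89, 0], [0.24, 0.89, 0], [0.24, 0.89, 0], [0.24, 0.89, 0], [0.24, 0.89, 0], [0.12, 0.45, 0], [0, 0, 0], [0, 0, 0]], "turn": [0, 0, 0, 0, 0, 0, 0, 0, 0]}}

```text
time: 11.75
ee_pos: [0.6428, 0.1402, 0.2695]
eef_rot: [0.793, 0.609, -0.0, 0.0]
ft_force: [0.2, 0.1, -2.4]
width: 0.0556
grip_force: 12.0
```

```bash
python3 tilt.py w5; python3 - <<'E'
from bench import *
import cv2
c=camera("side");cv2.imwrite("pics/f.png",cv2.resize(c["image"][110:270,150:310],(600,600))[:,:,::-1])
E
```

```text
5612 c h,y,z 0.0081 -0.0003 0.0246 rng [-0.017  0.027] n 0.448 0.001 F [-0.3 -0.9 -2.8] e [0.6429 0.1398 0.2698] 11.8
```

View pics/w5.png

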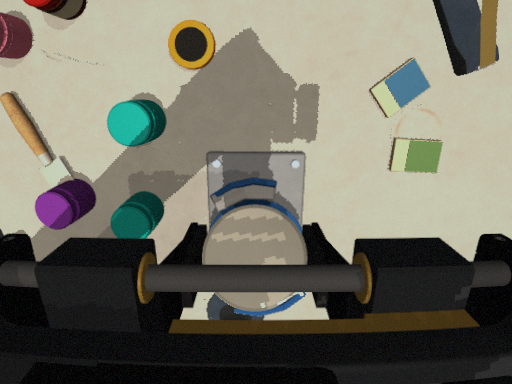

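{"fn": "step_arm", "kwargs": {"delta_pos": [[0.04, 0.34, 0], [-0.1, -0.37, -0.66], [-0.1, -0.37, -0.66], [-0.1, -0.37, -0.66], [-0.1, -0.37, -0.66], [-0.1, -0.37, -0.66], [0, 0, 0], [0, 0, 0]], "turn": [0, 0, 0, 0, 0, 0, 0, 0]}}

```text
time: 12.65
ee_pos: [0.6314, 0.1039, 0.1881]
eef_rot: [0.793, 0.609, 0.0, 0.0]
ft_force: [-0.1, 0.3, -1.5]
width: 0.0553
grip_force: 12.0
```

```bash
python3 tilt.py w6; python3 - <<'E'
from bench import *
import cv2
import numpy as np
c=camera("side");d=camera("scene")
cv2.imwrite("pics/g.png",np.hstack([cv2.resize(c["image"][130:250,180:300],(400,400)),cv2.resize(d["image"][110:230,170:290],(400,400))])[:,:,::-1])
E
```

```text
5725 c h,y,z 0.0071 -0.0001 0.0241 rng [-0.019  0.026] n 0.418 0.026 F [ 0.2  0.7 -1.5] e [0.6317 0.1045 0.1887] 12.7
```

View pics/g.png

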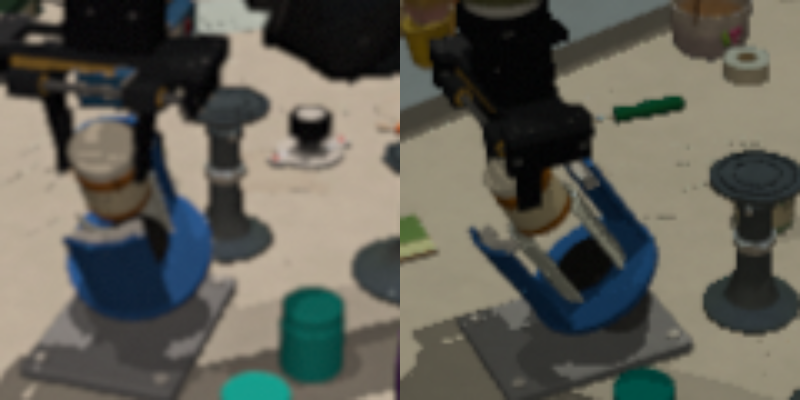

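{"fn": "step_arm", "kwargs": {"delta_pos": [[-0.057, -0.213, -0.38], [-0.057, -0.213, -0.38], [-0.057, -0.213, -0.38], [0, 0, 0]], "turn": [0, 0, 0, 0]}}

```text
time: 13.2
ee_pos: [0.6269, 0.0867, 0.1572]
eef_rot: [0.793, 0.609, -0.0, -0.0]
ft_force: [2.3, 1.6, -5.0]
width: 0.0557
grip_force: 12.0
```

{"fn": "step_arm", "kwargs": {"delta_pos": [[-0.057, -0.213, -0.38], [-0.057, -0.213, -0.38], [0, 0, 0]], "turn": [0, 0, 0]}}

```text
time: 13.5
ee_pos: [0.6243, 0.0766, 0.1385]
eef_rot: [0.793, 0.609, 0.0, -0.0]
ft_force: [7.0, 1.9, -7.2]
width: 0.0556
grip_force: 12.0
```

```bash
python3 tilt.py
```

```text
8625 c h,y,z 0.0171 -0.0005 0.0198 rng [-0.025  0.059] n 0.375 0.028 F [ 6.1  2.2 -8.2] e [0.6243 0.0768 0.1388] 13.55
```

{"fn": "step_arm", "kwargs": {"delta_pos": [[0, 0, 0], [0, 0, 0], [0, 0, 0], [0, 0, 0], [0, 0, 0]], "turn": [0, 0, 0, 0, 0], "grip": 0}}

```text
time: 14.05
ee_pos: [0.6241, 0.077, 0.1401]
eef_rot: [0.793, 0.609, -0.0, 0.0]
ft_force: [1.3, 0.0, -0.0]
width: 0.0845
grip_force: 0.0
```

{"fn": "step_arm", "kwargs": {"delta_pos": [[0, 0, 1], [0, 0, 1], [0, 0, 1], [0, 0, 1], [0, 0, 0]], "turn": [0, 0, 0, 0, 0]}}

```text
time: 14.55
ee_pos: [0.6255, 0.0778, 0.244]
eef_rot: [0.793, 0.609, 0.002, 0.001]
ft_force: [0.1, -0.3, 0.4]
width: 0.0871
grip_force: 0.0
```

```bash
cat > lid.py <<'E'
from bench import *
from h import *
o=np.array([.6131,.0335,.069]);R=frame(75)
for n in("wrist","scene","side"):
    c=camera(n);P,uv=cloud(c);q=(P-o)@R*1000;b=c["image"][uv[:,1],uv[:,0]].astype(int)
    m=(np.hypot(q[:,0],q[:,1])<28)&(q[:,2]>60)&(q[:,2]<125)&(b.min(1)>60)&(np.ptp(b,axis=1)<55)
    k=q[m]
    if len(k)>20:
        z=np.median(k[:,2]);k2=k[np.abs(k[:,2]-z)<6];A=np.c_[k2[:,:2],np.ones(len(k2))];f=np.linalg.lstsq(A,k2[:,2],rcond=None)[0]
        print(n,len(k),"med",np.median(k,axis=0).round(1),"plane",f.round(3),"xr",np.percentile(k2[:,0],[1,99]).round(0),"yr",np.percentile(k2[:,1],[1,99]).round(0))
s=read_state();print(s["ee_pos"].round(4),s["ft_force"].round(1),s["time"])
E
python3 lid.py
```

```text
wrist 2620 med [-0.9  1.6 88.5] plane [-1.0000e-02 -0.0000e+00  8.8466e+01] xr [-26.  22.] yr [-23.  26.]
scene 162 med [-0.5 -4.1 86.2] plane [-2.0000e-03  8.0000e-03  8.6059e+01] xr [-25.  22.] yr [-27.  24.]
side 213 med [-1.8  2.3 86.3] plane [-1.400e-02  1.400e-02  8.622e+01] xr [-24.  20.] yr [-23.  27.]
[0.6239 0.0769 0.2394] [-0.1 -1.8 -0.4] 14.7
```

{"fn": "step_arm", "kwargs": {"delta_pos": [[-0.1, 0.91, 0], [-0.1, 0.91, 0], [-0.1, 0.91, 0], [-0.1, 0.91, 0], [-0.1, 0.91, 0], [-0.1, 0.91, 0], [-0.1, 0.91, 0], [-0.1, 0.91, -0.7], [-0.1, 0.91, -0.7], [-0.1, 0.91, -0.7], [0, 0, -1], [0, 0, 0]], "turn": [0, 0, 0, 0, 0, 0, 0, 0, 0, 0, 0, 0]}}

```text
time: 15.9
ee_pos: [0.5969, 0.3039, 0.1577]
eef_rot: [0.793, 0.61, -0.004, -0.001]
ft_force: [-0.3, -0.6, 0.2]
width: 0.0871
grip_force: 0.0
```

```bash
python3 look.py w7; python3 - <<'E'
from h import *
c=pickle.load(open("w7.pkl","rb"));hsv=cv2.cvtColor(c["image"],cv2.COLOR_RGB2HSV)
m=cv2.inRange(hsv,(8,120,70),(28,255,255))>0
for ce,st,l in blobs(m,150):
    P,uv=cloud(c,l);Q=P[(P[:,2]>.012)&(P[:,2]<.022)]
    if len(Q)<50: continue
    (x,y),r=cv2.minEnclosingCircle((onplane(c,uv,.016)[:,:2]*1000).astype(np.float32))
    print(ce.round(),st[4],((Q.min(0)+Q.max(0))/2).round(4),np.ptp(Q,0).round(3),"encl",x,y,r)
E
```

```text
{'time': 15.95, 'ee_pos': [0.5981, 0.3036, 0.1601], 'eef_rot': [0.793, 0.6092, -0.0023, -0.0003], 'width': 0.0872, 'ft_force': [0.0914, 0.575, 0.7811]}
[31. 55.] 241 [0.4132 0.4793 0.0152] [0.006 0.047 0.006] encl 413.22796630859375 478.10894775390625 24.325571060180664
[260. 173.] 1368 [0.6024 0.3043 0.0153] [0.059 0.059 0.006] encl 602.4095458984375 304.9552917480469 30.399126052856445
[ 31. 229.] 267 [0.3315 0.3107 0.0171] [0.019 0.024 0.01 ] encl 330.8818359375 309.02001953125 14.851715087890625
```

{"fn": "step_arm", "kwargs": {"delta_pos": [[0.17, 0.04, -1], [0, 0, -1], [0, 0, -1], [0, 0, -1], [0, 0, -1], [0, 0, -0.8], [0, 0, -0.3], [0, 0, 0]], "turn": [0, 0, 0, 0, 0, 0, 0, 0]}}

```text
time: 16.75
ee_pos: [0.6036, 0.3049, 0.01]
eef_rot: [0.793, 0.609, -0.0, 0.0]
ft_force: [0.4, 0.3, 0.3]
width: 0.0868
grip_force: 0.0
```

{"fn": "step_arm", "kwargs": {"delta_pos": [[0, 0, 0], [0, 0, 0], [0, 0, 0], [0, 0, 0], [0, 0, 0]], "turn": [0, 0, 0, 0, 0], "grip": 1, "newtons": 8}}

```text
time: 17.25
ee_pos: [0.6036, 0.3057, 0.0106]
eef_rot: [0.793, 0.609, 0.0, 0.0]
ft_force: [-0.3, -0.5, 2.4]
width: 0.0592
grip_force: 8.0
```

{"fn": "step_arm", "kwargs": {"delta_pos": [[0, 0, 0.5], [0, 0, 1], [0, 0, 1], [0, 0, 1], [0, 0, 1], [0, 0, 1], [0, 0, 1], [0, 0, 1], [0, 0, 1], [0, 0, 1], [0, 0, 0]], "turn": [0, 0, 0, 0, 0, 0, 0, 0, 0, 0, 0]}}

```text
time: 18.35
ee_pos: [0.6042, 0.3068, 0.2526]
eef_rot: [0.793, 0.609, 0.003, 0.0]
ft_force: [-0.0, 0.1, 0.2]
width: 0.0596
grip_force: 8.0
```

```bash
cat > pk.py <<'E'
from bench import *
from h import *
c=camera("wrist");s=read_state();e=s["ee_pos"];hsv=cv2.cvtColor(c["image"],cv2.COLOR_RGB2HSV)
P,uv=cloud(c,cv2.inRange(hsv,(8,120,50),(28,255,255)));r=P-e
hd=np.array([.259,.966,0]);yd=np.array([.966,-.259,0])
q=np.c_[r@hd,r@yd,r[:,2]]*1000;q=q[(np.abs(q).max(1)<45)]
f=cv2.fitLine(q.astype(np.float32),2,0,1,1)
n=np.linalg.svd(q-q.mean(0),full_matrices=False)[2][2];n*=np.sign(n[2])
print(len(q),"min",q.min(0).round(1),"max",q.max(0).round(1),"n",n.round(3),e.round(4),s["width"],s["ft_force"].round(1),s["time"])
E
python3 pk.py
```

```text
3159 min [-12.6 -29.6  -5.4] max [28.7 29.8  9.6] n [ 0.086 -0.008  0.996] [0.6037 0.3063 0.2502] 0.059205330341695096 [-0.2  0.9 -1.3] 18.4
```

{"fn": "step_arm", "kwargs": {"delta_pos": [[0.094, -0.88, 0], [0.094, -0.88, 0], [0.094, -0.88, 0], [0.094, -0.88, 0], [0.094, -0.88, 0], [0.094, -0.88, 0], [0.094, -0.88, 0], [0.094, -0.88, 0], [0.094, -0.88, 0], [0.094, -0.88, 0], [0, 0, 0], [0, 0, 0]], "turn": [0, 0, 0, 0, 0, 0, 0, 0, 0, 0, 0, 0]}}

```text
time: 19.6
ee_pos: [0.6265, 0.0854, 0.247]
eef_rot: [0.793, 0.609, -0.0, -0.0]
ft_force: [-0.1, -0.1, 0.4]
width: 0.0597
grip_force: 8.0
```

{"fn": "step_arm", "kwargs": {"delta_pos": [[0, 0, -1], [0, 0, -1], [0, 0, -0.8], [0, 0, 0], [0, 0, 0]], "turn": [0, 0, 0, 0, 0]}}

```text
time: 20.1
ee_pos: [0.6266, 0.0868, 0.178]
eef_rot: [0.793, 0.61, -0.0, -0.0]
ft_force: [-0.2, -0.1, 0.2]
width: 0.0592
grip_force: 8.0
```

```bash
python3 pk.py; python3 look.py w8; python3 - <<'E'
from h import *
# barrel rim check from wrist: low liner rim & far hook points in barrel frame
c=pickle.load(open("w8.pkl","rb"));P,uv=cloud(c);o=np.array([.6136,.0352,.072]);q=(P-o)@frame(75)*1000
s=(np.abs(q[:,1])<8)&(q[:,0]>-75)&(q[:,0]<-25)&(q[:,2]>60)&(q[:,2]<125);k=q[s]
for x in range(-72,-25,4):
    j=k[(k[:,0]>=x)&(k[:,0]<x+4)]
    if len(j)>3: print(x,len(j),np.percentile(j[:,2],[10,50,90]).round(1))
E
```

```text
3191 min [-12.8 -30.6  -9.6] max [28.1 29.2  6.7] n [0.1   0.    0.995] [0.627  0.0866 0.1787] 0.05922090290329093 [ 1.3 -0.6 -1.7] 20.15
{'time': 20.2, 'ee_pos': [0.6273, 0.0863, 0.1789], 'eef_rot': [0.7929, 0.6093, 0.0007, 0.0003], 'width': 0.0595, 'ft_force': [0.6376, -0.4166, -0.2189]}
-64 86 [117.9 118.8 119.5]
-60 268 [ 64.1 117.3 119.3]
-56 151 [111.4 112.2 113.3]
-52 145 [111.4 112.1 113. ]
-48 194 [108.2 111.8 112.6]
-44 6 [107.7 110.8 112.2]
-36 93 [94.9 95.8 96.7]
-32 154 [81.5 89.3 95.9]
```

{"fn": "step_arm", "kwargs": {"delta_pos": [[0.02, 0.077, -0.24], [0, 0, -0.24], [0, 0, 0]], "turn": [0, 0, 0]}}

```text
time: 20.5
ee_pos: [0.6272, 0.088, 0.1649]
eef_rot: [0.793, 0.609, -0.0, -0.0]
ft_force: [1.0, 0.9, 0.7]
width: 0.0593
grip_force: 8.0
```

{"fn": "step_arm", "kwargs": {"delta_pos": [[-0.013, -0.048, -0.12], [-0.013, -0.048, -0.12], [0, 0, 0]], "turn": [0, 0, 0]}}

```text
time: 20.8
ee_pos: [0.6266, 0.0845, 0.1591]
eef_rot: [0.793, 0.609, -0.0, 0.0]
ft_force: [0.6, 0.9, 0.9]
width: 0.0594
grip_force: 8.0
```

```bash
python3 pk.py
```

```text
2870 min [-38.6 -30.   -5.8] max [26.6 29.6 15.5] n [0.299 0.003 0.954] [0.6267 0.0846 0.1593] 0.059321696294030696 [-0.5 -0.1  0.5] 20.85
```

{"fn": "step_arm", "kwargs": {"delta_pos": [[-0.011, -0.043, -0.13], [-0.011, -0.043, -0.13], [0, 0, 0]], "turn": [0, 0, 0]}}

```text
time: 21.15
ee_pos: [0.6264, 0.083, 0.1531]
eef_rot: [0.793, 0.609, 0.0, 0.0]
ft_force: [2.3, 0.8, 2.3]
width: 0.0594
grip_force: 8.0
```

```bash
python3 pk.py
```

```text
2902 min [-44.6 -30.  -11. ] max [25.2 29.6 21. ] n [0.446 0.007 0.895] [0.6264 0.083  0.1532] 0.059669643574110746 [1.7 2.1 2.9] 21.2
```

{"fn": "step_arm", "kwargs": {"delta_pos": [[0, 0, 0], [0, 0, 0], [0, 0, 0], [0, 0, 0]], "turn": [0, 0, 0, 0], "grip": 0}}

```text
time: 21.6
ee_pos: [0.626, 0.0829, 0.1529]
eef_rot: [0.793, 0.609, -0.0, -0.0]
ft_force: [-0.0, 0.6, -0.1]
width: 0.0824
grip_force: 0.0
```

{"fn": "step_arm", "kwargs": {"delta_pos": [[0, 0, 1], [0, 0, 1], [0, 0, 1], [0, 0, 1], [0, 0, 0]], "turn": [0, 0, 0, 0, 0]}}

```text
time: 22.1
ee_pos: [0.6275, 0.0836, 0.2568]
eef_rot: [0.793, 0.609, 0.002, 0.001]
ft_force: [-0.4, 0.6, 0.2]
width: 0.0869
grip_force: 0.0
```

```bash
cat > pk2.py <<'E'
from bench import *
from h import *
o=np.array([.6140,.0370,.0744]);R=frame(75)
for n in("wrist","side"):
    c=camera(n);hsv=cv2.cvtColor(c["image"],cv2.COLOR_RGB2HSV)
    P,uv=cloud(c);q=(P-o)@R*1000
    m=(np.abs(q[:,:2]).max(1)<45)&(q[:,2]>60)&(q[:,2]<130)
    hs=hsv[uv[:,1],uv[:,0]];b=m&(hs[:,0]>=8)&(hs[:,0]<=28)&(hs[:,1]>130)&(hs[:,2]>50)
    k=q[b]; zt=np.percentile(k[:,2],75);t=k[k[:,2]>zt-6]
    A=np.c_[t[:,:2],np.ones(len(t))];f=np.linalg.lstsq(A,t[:,2],rcond=None)[0]
    print(n,len(k),"plane",f.round(3),"rng",np.percentile(t,[1,99],axis=0).round(1).tolist())
print(read_state()["time"])
E
python3 pk2.py
```

```text
wrist 1771 plane [-7.0000e-03 -3.0000e-03  9.8015e+01] rng [[-27.4, -27.7, 95.2], [29.1, 28.2, 99.7]]
side 228 plane [-8.0000e-03 -0.0000e+00  9.5891e+01] rng [[-29.5, -27.4, 92.6], [28.0, 27.3, 99.2]]
22.2
```

{"fn": "step_arm", "kwargs": {"delta_pos": [[-0.45, -0.99, 0], [-0.45, -0.99, 0], [-0.45, -0.99, 0], [-0.45, -0.99, 0], [-0.45, -0.99, 0], [-0.45, -0.99, 0], [-0.45, -0.99, 0], [-0.45, -0.99, 0]], "turn": [0.44, 0.44, 0.44, 0.44, 0.44, 0.44, 0.44, 0.44]}}

```text
time: 23.0
ee_pos: [0.535, -0.1161, 0.2517]
eef_rot: [0.647, 0.762, -0.0, -0.001]
ft_force: [-0.6, -0.7, -1.0]
width: 0.087
grip_force: 0.0
```

{"fn": "step_arm", "kwargs": {"delta_pos": [[-0.45, -0.99, 0], [-0.45, -0.99, 0], [-0.45, -0.99, 0], [-0.45, -0.99, 0], [-0.45, -0.99, 0], [-0.45, -0.99, 0], [-0.45, -0.99, 0], [-0.45, -0.99, 0], [0, 0, -1], [0, 0, -1], [0, 0, 0]], "turn": [0.44, 0.44, 0.44, 0.44, 0.44, 0.44, 0.44, 0.44, 0, 0, 0]}}

```text
time: 24.1
ee_pos: [0.4439, -0.3121, 0.1989]
eef_rot: [0.474, 0.881, 0.001, -0.003]
ft_force: [0.5, 0.4, -0.0]
width: 0.0869
grip_force: 0.0
```

```bash
python3 look.py w9; python3 - <<'E'
from h import *
c=pickle.load(open("w9.pkl","rb"));P,uv=cloud(c);b=c["image"][uv[:,1],uv[:,0]].astype(int)
near=np.hypot(P[:,0]-.446,P[:,1]+.312)<.075
k=P[near&(P[:,2]>.048)&(P[:,2]<.062)]
(x,y),r=cv2.minEnclosingCircle((k[:,:2]*1000).astype(np.float32));print("knob",len(k),x,y,r,cv2.minAreaRect((k[:,:2]*1000).astype(np.float32)),np.median(k[:,2]))
red=near&(P[:,2]<.02)&(b[:,0]-b[:,1]>35)&(b[:,0]-b[:,2]>35)
m=np.zeros((384,512),bool);m[uv[red,1],uv[red,0]]=1
cs=[]
for ce,st,l in blobs(m,3):
    p=onplane(c,[ce],.008)[0];print("dot",ce.round(1),st[4],p.round(4));cs.append(p)
if len(cs)==2: d=cs[0]-cs[1];print("mid",((cs[0]+cs[1])/2).round(4),np.degrees(np.arctan2(d[1],d[0]))%180,np.linalg.norm(d))
# all z-high things nearby
s=(P[:,2]>.02)&(P[:,1]<-.1)&(np.hypot(P[:,0]-.446,P[:,1]+.312)>.07);m=np.zeros((384,512),bool);m[uv[s,1],uv[s,0]]=1
for ce,st,l in blobs(m,200):
    Q,_=cloud(c,l);print("obst",ce.round(),Q.min(0).round(3),Q.max(0).round(3))
E
```

```text
{'time': 24.15, 'ee_pos': [0.4449, -0.3124, 0.2012], 'eef_rot': [0.4737, 0.8807, 0.0004, -0.0021], 'width': 0.0872, 'ft_force': [0.0949, 0.0753, 0.2206]}
knob 1620 448.510009765625 -311.377197265625 25.86964988708496 ((448.2005615234375, -311.5331726074219), (45.22874069213867, 51.516754150390625), 34.426204681396484) 0.05421719203275141
dot [218.  171.2] 35 [ 0.4096 -0.3384  0.008 ]
dot [296.6 170.8] 37 [ 0.4878 -0.2862  0.008 ]
mid [ 0.4487 -0.3123  0.008 ] 33.72342348746625 0.09405000174434493
obst [473.  64.] [ 0.496 -0.156  0.02 ] [ 0.565 -0.1    0.16 ]
obst [464. 241.] [ 0.472 -0.262  0.02 ] [ 0.673 -0.198  0.304]
obst [ 24. 273.] [ 0.352 -0.338  0.269] [ 0.379 -0.311  0.306]
obst [149. 323.] [ 0.429 -0.579  0.02 ] [ 0.456 -0.546  0.059]
```

{"fn": "step_arm", "kwargs": {"delta_pos": [[0.14, 0.02, -1], [0, 0, -1], [0, 0, -1], [0, 0, -1], [0, 0, -1], [0, 0, -1], [0, 0, -0.8], [0, 0, 0]], "turn": [0, 0, 0, 0, 0, 0, 0, 0]}}

```text
time: 24.95
ee_pos: [0.4488, -0.3118, 0.0316]
eef_rot: [0.474, 0.881, 0.0, -0.002]
ft_force: [-0.1, 0.2, -0.2]
width: 0.087
grip_force: 0.0
```

{"fn": "step_arm", "kwargs": {"delta_pos": [[0, 0, 0], [0, 0, 0], [0, 0, 0], [0, 0, 0], [0, 0, 0], [0, 0, 0]], "turn": [0, 0, 0, 0, 0, 0], "grip": 1, "newtons": 8}}

```text
time: 25.55
ee_pos: [0.4497, -0.3126, 0.0333]
eef_rot: [0.474, 0.881, -0.0, 0.0]
ft_force: [-1.4, -1.3, 0.7]
width: 0.047
grip_force: 0.5
```

{"fn": "step_arm", "kwargs": {"delta_pos": [[0, 0, 0.5], [0, 0, 1], [0, 0, 1], [0, 0, 1], [0, 0, 1], [0, 0, 1], [0, 0, 1], [0, 0, 1], [0, 0, 1], [0, 0, 0.5], [0, 0, 0]], "turn": [0, 0, 0, 0, 0, 0, 0, 0, 0, 0, 0]}}

```text
time: 26.65
ee_pos: [0.4504, -0.3127, 0.2599]
eef_rot: [0.474, 0.881, -0.0, 0.001]
ft_force: [0.5, -0.3, -2.2]
width: 0.0458
grip_force: 8.0
```

{"fn": "step_arm", "kwargs": {"delta_pos": [[0, 0, 1], [0.42, 0.955, 0], [0.42, 0.955, 0], [0.42, 0.955, 0], [0.42, 0.955, 0], [0.42, 0.955, 0], [0.42, 0.955, 0], [0.42, 0.955, 0], [0.42, 0.955, 0], [0.42, 0.955, 0]], "turn": [0, -0.415, -0.415, -0.415, -0.415, -0.415, -0.415, -0.415, -0.415, -0.415]}}

```text
time: 27.65
ee_pos: [0.544, -0.0966, 0.2816]
eef_rot: [0.658, 0.753, -0.0, -0.001]
ft_force: [1.6, -1.6, -1.7]
width: 0.0459
grip_force: 8.0
```

{"fn": "step_arm", "kwargs": {"delta_pos": [[0.42, 0.955, 0], [0.42, 0.955, 0], [0.42, 0.955, 0], [0.42, 0.955, 0], [0.42, 0.955, 0], [0.42, 0.955, 0], [0.42, 0.955, 0], [0.42, 0.955, 0], [0, 0, 0], [0, 0, 0], [0, 0, 0]], "turn": [-0.415, -0.415, -0.415, -0.415, -0.415, -0.415, -0.415, -0.415, 0, 0, 0]}}

```text
time: 28.75
ee_pos: [0.628, 0.0921, 0.2823]
eef_rot: [0.794, 0.608, -0.001, 0.0]
ft_force: [-1.1, -0.3, -1.4]
width: 0.0462
grip_force: 8.0
```

```bash
cat > rg.py <<'E'
from bench import *
from h import *
o=np.array([.6140,.0370,.0744]);R=frame(75)
s=read_state();e=s["ee_pos"];r=e-o;hd=np.array([.259,.966,0]);yd=np.array([.966,-.259,0])
print("tcp h,y,ht",(r@hd*1000).round(1),(r@yd*1000).round(1),(r[2]*1000).round(1),"yaw",np.degrees(2*np.arctan2(s["eef_rot"][1],s["eef_rot"][0])).round(1),"F",s["ft_force"].round(1),"w",round(float(s["width"]),4),s["time"])
for n in("wrist","side","scene"):
    c=camera(n);P,uv=cloud(c);b=c["image"][uv[:,1],uv[:,0]].astype(int);q=(P-o)@R*1000
    reg=(np.hypot(q[:,0],q[:,1])<120)&(q[:,2]>85)
    red=reg&(b[:,0]-b[:,1]>40)&(b[:,0]-b[:,2]>40)&(b[:,0]>1.7*b[:,1])
    m=np.zeros((384,512),bool);m[uv[red,1],uv[red,0]]=1
    for ce,st,l in blobs(m,3):
        Q,_=cloud(c,l);k=np.median((Q-o)@R*1000,axis=0);print(n,"dot",ce.round(),st[4],k.round(1),"ang",np.degrees(np.arctan2(k[1],k[0])).round(1))
    if n=="wrist":
        g=(P-e)@np.c_[hd,yd,[0,0,1]]*1000
        m=(np.abs(g[:,0])<40)&(np.abs(g[:,1])<21)&(g[:,2]>0)&(g[:,2]<45)
        k=g[m]
        if len(k)>50:
            t=k
            for _ in range(4):
                A=np.c_[t[:,:2],np.ones(len(t))];f=np.linalg.lstsq(A,t[:,2],rcond=None)[0];res=np.abs(k[:,2]-np.c_[k[:,:2],np.ones(len(k))]@f);t=k[res<max(2,np.percentile(res,50))]
            print("knobtop",len(k),len(t),"slope->tilt",np.degrees(np.arctan(-f[0])).round(1),np.degrees(np.arctan(-f[1])).round(1),f.round(2))
E
python3 rg.py
```

```text
tcp h,y,ht 56.8 -0.8 207.9 yaw 74.9 F [-1.1 -0.3 -1.4] w 0.0462 28.75
wrist dot [184. 223.] 103 [ 41.6 -48.1 187.2] ang -49.1
wrist dot [324. 223.] 99 [ 41.7  45.9 186.9] ang 47.7
knobtop 4582 3679 slope->tilt 2.7 0.1 [-0.05 -0.   21.24]
side dot [215. 189.] 169 [-7.1 -5.4 95.9] ang -142.6
scene dot [213. 175.] 125 [  1.6 -17.8  94.8] ang -84.8
```

{"fn": "step_arm", "kwargs": {"delta_pos": [[0.04, 0.05, -1], [0, 0, -1], [0, 0, -0.8], [0, 0, 0], [0, 0, -0.2], [0, 0, 0]], "turn": [0, 0, 0, 0, 0, 0]}}

```text
time: 29.5
ee_pos: [0.6295, 0.0945, 0.2088]
eef_rot: [0.794, 0.608, 0.0, 0.0]
ft_force: [0.2, -0.6, -0.3]
width: 0.046
grip_force: 8.0
```

{"fn": "step_arm", "kwargs": {"delta_pos": [[0.04, 0.15, -0.2], [0, 0, 0], [0.034, 0.128, -0.2], [0, 0, 0]], "turn": [0, 0, 0, 0]}}

```text
time: 29.9
ee_pos: [0.631, 0.1024, 0.1977]
eef_rot: [0.793, 0.609, 0.0, -0.0]
ft_force: [0.7, 1.2, 0.4]
width: 0.0459
grip_force: 8.0
```

```bash
python3 rg.py
```

```text
tcp h,y,ht 67.6 -0.5 123.3 yaw 75.0 F [0.7 1.2 0.4] w 0.0459 29.9
wrist dot [185. 234.] 108 [ -2.6 -47.7 116.5] ang -93.2
wrist dot [324. 234.] 105 [ -2.7  46.4 116.5] ang 93.3
knobtop 4426 4163 slope->tilt 13.2 -0.0 [-0.23  0.   21.86]
side dot [197. 182.] 3 [ -1.7  46.2 114.8] ang 92.1
side dot [213. 197.] 3 [-28.2  -4.   92.8] ang -172.0
scene dot [220. 176.] 8 [ 15.1 -27.8  88.5] ang -61.4
scene dot [210. 181.] 5 [-18.2 -24.   92.9] ang -127.1
```

{"fn": "step_arm", "kwargs": {"delta_pos": [[0.015, 0.058, -0.22], [0, 0, 0], [0.015, 0.058, -0.22], [0, 0, 0]], "turn": [0, 0, 0, 0]}}

```text
time: 30.45
ee_pos: [0.6321, 0.1046, 0.1868]
eef_rot: [0.794, 0.608, 0.0, 0.0]
ft_force: [2.3, 2.1, 1.3]
width: 0.0457
grip_force: 8.0
```

```bash
python3 rg.py
```

```text
tcp h,y,ht 70.0 -0.0 112.4 yaw 74.9 F [2.3 2.1 1.3] w 0.0457 30.45
wrist dot [183. 244.] 75 [ -3.6 -48.  107.9] ang -94.3
wrist dot [325. 244.] 71 [ -3.6  47.6 108.1] ang 94.3
knobtop 4489 4443 slope->tilt 25.2 -0.0 [-0.47  0.   23.9 ]
side dot [230. 188.] 4 [ -2.3 -46.4 106.2] ang -92.9
scene dot [215. 179.] 3 [ -2.8 -47.2 104.9] ang -93.4
```

{"fn": "step_arm", "kwargs": {"delta_pos": [[-0.02, -0.08, -0.12], [0, 0, 0], [0, 0, 0]], "turn": [0, 0, 0]}}

```text
time: 30.9
ee_pos: [0.6312, 0.103, 0.1841]
eef_rot: [0.793, 0.609, 0.0, -0.0]
ft_force: [2.3, 4.1, 1.3]
width: 0.046
grip_force: 8.0
```

```bash
python3 rg.py
```

```text
tcp h,y,ht 68.3 -0.4 109.7 yaw 75.0 F [2.3 4.1 1.3] w 0.046 30.9
wrist dot [183. 244.] 74 [ -3.4 -48.5 104.9] ang -94.0
wrist dot [325. 244.] 77 [ -3.4  47.1 104.9] ang 94.2
knobtop 4502 4446 slope->tilt 25.5 -0.1 [-0.48  0.   24.08]
side dot [198. 185.] 3 [ -2.7  46.7 102.8] ang 93.3
side dot [230. 189.] 4 [ -3.  -47.8 103.3] ang -93.6
```

{"fn": "step_arm", "kwargs": {"delta_pos": [[-0.02, -0.09, 0.04], [0, 0, 0], [0, 0, 0], [0, 0, 0], [0, 0, 0], [0, 0, 0], [0, 0, 0], [0, 0, 0], [0, 0, 0]], "turn": [0, -0.5, -0.5, -0.5, -0.5, -0.5, -0.5, -0.5, 0], "newtons": 6}}

```text
time: 31.95
ee_pos: [0.6313, 0.0997, 0.1855]
eef_rot: [0.903, 0.429, 0.0, 0.001]
ft_force: [2.6, 2.7, 2.5]
width: 0.048
grip_force: 6.1
```

```bash
python3 rg.py
```

```text
tcp h,y,ht 65.0 0.5 111.1 yaw 50.8 F [2.6 2.7 2.5] w 0.048 31.95
wrist dot [330. 238.] 116 [ 13.6  42.6 101.6] ang 72.3
wrist dot [186. 242.] 7 [-17.9 -46.9 112.5] ang -110.9
knobtop 5010 4677 slope->tilt 24.6 4.9 [-0.46 -0.09 26.38]
side dot [202. 180.] 4 [ -7.6  24.1 137.4] ang 107.4
side dot [228. 192.] 3 [-16.5 -45.5 110.8] ang -109.9
scene dot [219. 178.] 5 [  8.1 -30.1  86. ] ang -75.0
scene dot [211. 181.] 3 [-15.5 -48.8 109.4] ang -107.6
```

{"fn": "step_arm", "kwargs": {"delta_pos": [[0, 0, 0], [0, 0, 0], [0, 0, 0]], "turn": [-0.6, -0.6, 0]}}

```text
time: 32.4
ee_pos: [0.6309, 0.0997, 0.1851]
eef_rot: [0.932, 0.363, -0.0, 0.0]
ft_force: [3.2, 1.3, 4.1]
width: 0.0493
grip_force: 6.1
```

{"fn": "step_arm", "kwargs": {"delta_pos": [[0, 0, 0], [0, 0, 0], [0, 0, 0], [0, 0, 0], [0, 0, 0]], "turn": [0, 0, 0, 0, 0], "grip": 0}}

```text
time: 32.9
ee_pos: [0.6307, 0.1, 0.1849]
eef_rot: [0.932, 0.364, -0.0, 0.0]
ft_force: [0.1, -0.3, -0.5]
width: 0.0811
grip_force: 0.0
```

```bash
python3 rg.py
```

```text
tcp h,y,ht 65.2 -0.2 110.5 yaw 42.6 F [ 0.1 -0.3 -0.5] w 0.0811 32.9
wrist dot [340. 223.] 15 [ 13.4  47.8 106.5] ang 74.4
wrist dot [200. 243.] 95 [-21.4 -42.1 106.7] ang -117.0
knobtop 5323 5140 slope->tilt 30.2 0.5 [-5.800e-01 -1.000e-02  2.795e+01]
side dot [226. 194.] 3 [-20.2 -42.5 105.3] ang -115.4
scene dot [219. 177.] 5 [ 10.  -29.   87.5] ang -71.0
scene dot [216. 181.] 3 [ -4.5 -30.7  85.7] ang -98.3
```

{"fn": "step_arm", "kwargs": {"delta_pos": [[0.03, 0.08, 0], [0.03, 0.08, 0], [0.03, 0.08, 0], [0.03, 0.08, 0], [0, 0, 0], [0, 0, 0], [0, 0, 0], [0, 0, 0], [0, 0, 0], [0, 0, 0], [0, 0, 0]], "turn": [0.96, 0.96, 0.96, 0.96, 0.96, 0.96, 0.96, 0.96, 0.96, 0.96, 0]}}

```text
time: 34.15
ee_pos: [0.6338, 0.1081, 0.185]
eef_rot: [0.583, 0.813, 0.0, -0.0]
ft_force: [1.0, 0.2, 0.3]
width: 0.087
grip_force: 0.0
```

```bash
sed -i 's/np.abs(g\[:,1\])<21/np.abs(g[:,1])<34/' rg.py; cat >> rg.py <<'E'
# knob top hexagon in barrel frame
c=camera("wrist");P,uv=cloud(c);q=(P-o)@R*1000
k=q[(np.hypot(q[:,0],q[:,1])<38)&(q[:,2]>147)&(q[:,2]<158)]
if len(k)>100:
    (x,y),r=cv2.minEnclosingCircle(k[:,:2].astype(np.float32));print("hex",len(k),round(x,1),round(y,1),round(r,1),"z",np.median(k[:,2]).round(1))
E
python3 rg.py
```

```text
tcp h,y,ht 73.8 0.7 110.6 yaw 108.7 F [1.  0.2 0.3] w 0.087 34.15
wrist dot [198. 190.] 110 [-21.5 -42.2 106.6] ang -117.1
wrist dot [280. 301.] 104 [ 14.4  44.5 106.1] ang 72.1
knobtop 5382 3903 slope->tilt 27.3 -3.4 [-0.52  0.06 22.57]
side dot [226. 194.] 4 [-21.4 -41.8 104.3] ang -117.1
scene dot [218. 178.] 6 [  4.8 -32.1  89.4] ang -81.4
hex 4478 -3.8 1.1 25.9 z 152.4
```

{"fn": "step_arm", "kwargs": {"delta_pos": [[0, 0, 0], [0, 0, 0], [0, 0, 0], [0, 0, 0], [0, 0, 0]], "turn": [0, 0, 0, 0, 0], "grip": 1, "newtons": 6}}

```text
time: 34.85
ee_pos: [0.6338, 0.1082, 0.1851]
eef_rot: [0.583, 0.812, 0.0, 0.0]
ft_force: [0.1, 1.2, 0.4]
width: 0.0549
grip_force: 0.0
```

{"fn": "step_arm", "kwargs": {"delta_pos": [[-0.01, -0.025, 0.01], [-0.01, -0.025, 0.01], [-0.01, -0.025, 0.01], [-0.01, -0.025, 0.01], [0, 0, 0]], "turn": [-0.5, -0.5, -0.5, -0.5, 0]}}

```text
time: 35.35
ee_pos: [0.6335, 0.1066, 0.1869]
eef_rot: [0.676, 0.736, 0.001, 0.0]
ft_force: [2.0, 2.7, 2.6]
width: 0.0494
grip_force: 5.8
```

```bash
python3 rg.py
```

```text
tcp h,y,ht 72.3 0.8 112.5 yaw 94.9 F [2.  2.7 2.6] w 0.0494 35.35
wrist dot [206. 192.] 88 [-30.  -36.9 104.7] ang -129.1
wrist dot [285. 304.] 107 [ 25.7  38.9 103.7] ang 56.5
knobtop 6579 4425 slope->tilt 28.6 -1.9 [-0.55  0.03 19.14]
side dot [224. 198.] 4 [-30.3 -37.  103.4] ang -129.3
scene dot [207. 184.] 3 [-30.3 -37.2 101.1] ang -129.2
hex 5072 -7.9 -4.0 36.2 z 149.7
```

{"fn": "step_arm", "kwargs": {"delta_pos": [[-0.01, -0.02, 0.01], [-0.01, -0.02, 0.01], [0, 0, 0], [0, 0, 0]], "turn": [-0.4, -0.4, -0.4, -0.4], "newtons": 12}}

```text
time: 35.95
ee_pos: [0.633, 0.1046, 0.1871]
eef_rot: [0.744, 0.668, 0.001, 0.001]
ft_force: [3.2, 2.9, 4.1]
width: 0.0479
grip_force: 11.7
```

```bash
python3 rg.py
```

```text
tcp h,y,ht 70.2 0.9 112.7 yaw 83.8 F [3.2 2.9 4.1] w 0.0479 35.95
wrist dot [211. 197.] 18 [-32.4 -30.8 103.6] ang -136.4
wrist dot [289. 305.] 109 [ 33.4  32.3 101.2] ang 44.1
knobtop 6589 4572 slope->tilt 28.9 0.2 [-0.55 -0.   18.1 ]
hex 4942 -7.0 -1.4 33.3 z 148.6
```

{"fn": "step_arm", "kwargs": {"delta_pos": [[0, 0, 0], [0, 0, 0], [0, 0, 0], [0, 0, 0], [0, 0, 0], [0, 0, 0], [0, 0, 0], [0, 0, 0], [0, 0, 0], [0, 0, 0]], "turn": [0, 0, -0.4, -0.4, -0.4, -0.4, -0.4, -0.4, -0.4, 0], "newtons": 30}}

```text
time: 37.15
ee_pos: [0.6326, 0.1034, 0.1877]
eef_rot: [0.845, 0.535, -0.0, 0.001]
ft_force: [-0.4, -2.8, 12.6]
width: 0.0481
grip_force: 30.0
```

```bash
python3 rg.py
```

```text
tcp h,y,ht 69.0 0.7 113.3 yaw 64.6 F [-0.4 -2.8 12.6] w 0.0481 37.15
wrist dot [298. 304.] 99 [ 40.8  20.  101.9] ang 26.1
knobtop 6727 4776 slope->tilt 30.3 7.1 [-0.59 -0.12 20.05]
scene dot [217. 181.] 3 [ -2.2 -34.3  86.6] ang -93.6
hex 5123 -5.5 2.9 33.6 z 150.1
```

{"fn": "step_arm", "kwargs": {"delta_pos": [[0, 0, 0], [0, 0, 0], [0, 0, 0], [0, 0, 0], [0, 0, 0], [0, 0, 0], [0, 0, 0], [0, 0, 0], [0, 0, 0]], "turn": [0, -0.4, -0.4, -0.4, -0.4, -0.4, -0.4, -0.4, 0], "newtons": 45}}

```text
time: 38.25
ee_pos: [0.6344, 0.1062, 0.1889]
eef_rot: [0.922, 0.387, 0.003, 0.001]
ft_force: [8.1, 4.8, 10.9]
width: 0.0501
grip_force: 47.9
```

```bash
python3 rg.py
```

```text
tcp h,y,ht 72.1 1.8 114.5 yaw 45.5 F [ 8.1  4.8 10.9] w 0.0501 38.25
knobtop 6318 4094 slope->tilt 28.2 8.6 [-0.54 -0.15 16.59]
hex 4452 -6.5 6.0 35.5 z 149.6
```

{"fn": "step_arm", "kwargs": {"delta_pos": [[0, 0, 0], [0, 0, 0], [0, 0, 0], [0, 0, 0]], "turn": [-0.4, -0.4, -0.4, 0]}}

```text
time: 38.85
ee_pos: [0.6354, 0.1069, 0.1897]
eef_rot: [0.947, 0.32, 0.005, 0.0]
ft_force: [11.5, 6.9, 12.7]
width: 0.0503
grip_force: 49.3
```

{"fn": "step_arm", "kwargs": {"delta_pos": [[0, 0, 0], [0, 0, 0], [0, 0, 0], [0, 0, 0], [0, 0, 0], [0, 0, 0]], "turn": [0, 0, 0, 0, 0, 0], "grip": 0}}

```text
time: 39.45
ee_pos: [0.6321, 0.1044, 0.1862]
eef_rot: [0.948, 0.318, -0.0, 0.0]
ft_force: [-1.0, -0.3, 0.7]
width: 0.0849
grip_force: 0.0
```

```bash
cat > fin.py <<'E'
from bench import *
from h import *
o=np.array([.6140,.0370,.0744]);R=frame(75)
c=camera("wrist");P,uv=cloud(c);q=(P-o)@R*1000
k=q[(np.hypot(q[:,0],q[:,1])<34)&(q[:,2]>143)&(q[:,2]<158)]
A=np.c_[k[:,:2],np.ones(len(k))];f=np.linalg.lstsq(A,k[:,2],rcond=None)[0]
p=k[np.abs(k[:,2]-A@f)<2][:,:2]
hull=cv2.convexHull(p.astype(np.float32))[:,0];(x,y),r=cv2.minEnclosingCircle(hull)
a=np.deg2rad(np.arange(0,60,.5));sup=[sum(np.ptp(hull@np.array([np.cos(t+j),np.sin(t+j)])) for j in(0,np.pi/3,2*np.pi/3)) for t in a]
print("knob",len(p),round(x,1),round(y,1),round(r,1),"plane",f.round(3),"flat normal deg mod60",np.rad2deg(a[np.argmin(sup)]),min(sup)/3)
s=read_state();e=s["ee_pos"];print(e.round(4),s["ft_force"].round(1),s["width"],s["time"])
cv2.imwrite("pics/fin.png",c["image"][:,:,::-1])
E
python3 rg.py; python3 fin.py
```

```text
tcp h,y,ht 69.8 0.0 111.8 yaw 37.1 F [-1.  -0.3  0.7] w 0.0849 39.45
wrist dot [218. 217.] 8 [-37.1 -21.9 104.3] ang -149.5
wrist dot [325. 294.] 46 [ 45.5  11.3 102.4] ang 13.9
knobtop 5559 2779 slope->tilt 19.6 9.2 [-0.36 -0.16 19.47]
hex 4066 3.4 -4.3 26.0 z 149.2
knob 4060 3.4 -4.4 26.1 plane [-2.00000e-02 -3.00000e-02  1.49063e+02] flat normal deg mod60 22.5 46.09260540875681
[0.6323 0.1047 0.1866] [-0.   0.3 -0.2] 0.08667802736098523 39.7
```

{"fn": "step_arm", "kwargs": {"delta_pos": [[0, 0, 0.48], [-0.1, -0.02, 0], [-0.1, -0.02, 0], [0, 0, 0], [0, 0, 0], [0, 0, 0]], "turn": [0.9, 0.9, 0.9, 0.9, 0.97, 0]}}

```text
time: 40.3
ee_pos: [0.6273, 0.1036, 0.1986]
eef_rot: [0.826, 0.564, 0.0, -0.0]
ft_force: [-0.3, 0.8, -0.1]
width: 0.0867
grip_force: 0.0
```

{"fn": "step_arm", "kwargs": {"delta_pos": [[0, 0, 0], [0, 0, 0], [0, 0, 0], [0, 0, 0], [0, 0, 0], [0, 0, 0]], "turn": [0, 0, 0, 0, 0, 0], "grip": 1, "newtons": 20}}

```text
time: 40.9
ee_pos: [0.6273, 0.1037, 0.1986]
eef_rot: [0.826, 0.563, 0.0, 0.0]
ft_force: [-0.1, 0.3, -0.7]
width: 0.047
grip_force: 0.0
```

{"fn": "step_arm", "kwargs": {"delta_pos": [[0.05, 0.02, -0.02], [0.05, 0.02, -0.02], [0.05, 0.02, -0.02], [0.05, 0.01, -0.01], [0, 0, 0]], "turn": [-0.4, -0.4, -0.4, -0.4, 0]}}

```text
time: 41.4
ee_pos: [0.6314, 0.1058, 0.1974]
eef_rot: [0.877, 0.481, -0.001, -0.0]
ft_force: [-7.8, -1.2, 6.2]
width: 0.0458
grip_force: 20.3
```

```bash
python3 rg.py;python3 fin.py
```

```text
tcp h,y,ht 71.0 -1.0 123.0 yaw 57.5 F [-7.8 -1.2  6.2] w 0.0458 41.4
wrist dot [297. 302.] 65 [ 45.2  10.6 102.1] ang 13.2
knobtop 5655 2827 slope->tilt 8.8 0.9 [-0.15 -0.02  9.14]
hex 4393 -5.6 2.2 32.5 z 149.0
knob 4379 -5.8 2.4 31.0 plane [ 1.80000e-02 -5.30000e-02  1.49135e+02] flat normal deg mod60 45.0 50.75435324131189
[0.6314 0.1058 0.1974] [-6.6 -1.2  7.2] 0.04608504559624616 41.65
```

{"fn": "step_arm", "kwargs": {"delta_pos": [[0, 0, 0], [0, 0, 0], [0, 0, 0], [0, 0, 0], [0, 0, 0]], "turn": [-0.4, -0.4, -0.4, -0.3, 0], "newtons": 25}}

```text
time: 42.15
ee_pos: [0.6326, 0.1075, 0.1979]
eef_rot: [0.916, 0.401, 0.001, -0.001]
ft_force: [-0.1, 5.5, 5.6]
width: 0.0452
grip_force: 25.2
```

```bash
python3 rg.py;python3 fin.py|tail -1
```

```text
tcp h,y,ht 73.0 -0.3 123.5 yaw 47.3 F [-0.1  5.5  5.6] w 0.0452 42.15
wrist dot [229. 202.] 7 [-40.4 -15.4 103. ] ang -159.1
wrist dot [302. 301.] 13 [ 45.6   4.1 101.8] ang 5.1
knobtop 5133 2566 slope->tilt -17.3 -11.3 [0.31 0.2  9.64]
hex 3830 -3.3 3.1 32.6 z 148.4
[0.6326 0.1075 0.1979] [-0.6  5.3  5.5] 0.04525194209726646 42.4
```

{"fn": "step_arm", "kwargs": {"delta_pos": [[0, 0, 0], [0, 0, 0], [0, 0, 0], [0, 0, 0], [0, 0, 0]], "turn": [-0.4, -0.4, -0.4, -0.4, 0], "newtons": 30}}

```text
time: 42.9
ee_pos: [0.6357, 0.1045, 0.1993]
eef_rot: [0.951, 0.31, 0.004, 0.001]
ft_force: [11.1, -0.7, 7.1]
width: 0.0294
grip_force: 29.8
```

{"fn": "step_arm", "kwargs": {"delta_pos": [[0, 0, 0], [0, 0, 0], [0, 0, 0], [0, 0, 0], [0, 0, 0], [0, 0, 0]], "turn": [0, 0, 0, 0, 0, 0], "grip": 0}}

```text
time: 43.5
ee_pos: [0.6318, 0.1053, 0.1961]
eef_rot: [0.95, 0.311, -0.001, -0.0]
ft_force: [-0.5, -0.2, -0.0]
width: 0.0698
grip_force: 0.0
```

```bash
python3 rg.py;python3 fin.py
```

```text
tcp h,y,ht 70.5 -0.5 121.7 yaw 36.2 F [-0.5 -0.2 -0. ] w 0.0698 43.5
wrist dot [228. 202.] 13 [-41.2 -13.6 102.4] ang -161.8
wrist dot [313. 293.] 20 [ 46.    1.3 102.2] ang 1.7
knobtop 5199 2599 slope->tilt -0.5 2.8 [ 0.01 -0.05  8.96]
hex 3606 1.4 -6.0 25.8 z 148.2
knob 3784 1.7 -5.9 25.9 plane [ 6.00000e-03 -1.90000e-02  1.48095e+02] flat normal deg mod60 10.5 46.06381997997266
[0.6322 0.1054 0.1966] [ 0.3 -0.4 -0.1] 0.08493038671887355 43.75
```

{"fn": "step_arm", "kwargs": {"delta_pos": [[-0.13, -0.06, 0], [-0.125, -0.06, 0], [0, 0, 0], [0, 0, -0.16], [0, 0, 0]], "turn": [0.8, 0.8, 0.8, 0.77, 0]}}

```text
time: 44.25
ee_pos: [0.6257, 0.1023, 0.1923]
eef_rot: [0.874, 0.486, -0.0, -0.0]
ft_force: [-0.2, -0.1, 0.4]
width: 0.0874
grip_force: 0.0
```

{"fn": "step_arm", "kwargs": {"delta_pos": [[0, 0, 0], [0, 0, 0], [0, 0, 0], [0, 0, 0], [0, 0, 0], [0, 0, 0], [0, 0, 0]], "turn": [0, 0, 0, 0, 0, 0, 0], "grip": 1, "newtons": 22}}

```text
time: 44.95
ee_pos: [0.6258, 0.1027, 0.1929]
eef_rot: [0.874, 0.485, 0.0, -0.0]
ft_force: [-1.1, 1.4, 1.1]
width: 0.0469
grip_force: 21.5
```

{"fn": "step_arm", "kwargs": {"delta_pos": [[0.06, -0.015, 0], [0.06, -0.015, 0], [0.06, -0.015, 0], [0.06, -0.015, 0], [0, 0, 0]], "turn": [-0.25, -0.25, -0.25, -0.25, 0]}}

```text
time: 45.45
ee_pos: [0.6294, 0.1024, 0.1927]
eef_rot: [0.902, 0.432, -0.002, -0.001]
ft_force: [-16.4, 2.4, 7.7]
width: 0.0471
grip_force: 22.4
```

```bash
python3 rg.py;python3 fin.py|tail -1
```

```text
tcp h,y,ht 67.2 -2.1 118.3 yaw 51.2 F [-16.4   2.4   7.7] w 0.0471 45.45
wrist dot [234. 189.] 21 [-42.5  -9.8 102.5] ang -166.9
wrist dot [295. 301.] 43 [ 45.7   2.9 102.3] ang 3.6
knobtop 6796 4595 slope->tilt 28.9 5.0 [-0.55 -0.09 14.33]
hex 4818 -1.7 2.4 34.8 z 148.5
[0.6294 0.1024 0.1928] [-15.6   2.9   8. ] 0.0470761295070305 45.7
```

{"fn": "step_arm", "kwargs": {"delta_pos": [[0.03, -0.01, 0], [0.03, -0.01, 0], [0.03, -0.01, 0], [0, 0, 0], [0, 0, 0], [0, 0, 0]], "turn": [-0.25, -0.25, -0.25, -0.25, -0.25, 0], "newtons": 30}}

```text
time: 46.3
ee_pos: [0.6308, 0.103, 0.1927]
eef_rot: [0.931, 0.364, -0.003, -0.002]
ft_force: [-18.1, 3.8, 7.9]
width: 0.048
grip_force: 33.5
```

```bash
python3 rg.py;python3 fin.py|tail -1
```

```text
tcp h,y,ht 68.1 -0.8 118.3 yaw 42.7 F [-18.1   3.8   7.9] w 0.048 46.3
wrist dot [231. 194.] 22 [-42.7  -9.5 102.8] ang -167.4
wrist dot [303. 299.] 21 [ 45.5   1.2 102.4] ang 1.5
knobtop 6664 4219 slope->tilt 27.6 5.6 [-0.52 -0.1  13.77]
hex 4481 -1.3 5.0 34.5 z 148.6
[0.6308 0.103  0.1927] [-17.    5.1   8.2] 0.04763387902782381 46.55
```

{"fn": "step_arm", "kwargs": {"delta_pos": [[0.03, -0.01, 0], [0.03, -0.01, 0], [0, 0, 0], [0, 0, 0], [0, 0, 0]], "turn": [-0.25, -0.25, -0.25, -0.25, 0], "newtons": 40}}

```text
time: 47.05
ee_pos: [0.6329, 0.1041, 0.193]
eef_rot: [0.951, 0.308, -0.002, -0.002]
ft_force: [-14.2, 9.4, 6.8]
width: 0.0484
grip_force: 42.0
```

{"fn": "step_arm", "kwargs": {"delta_pos": [[0, 0, 0], [0, 0, 0], [0, 0, 0], [0, 0, 0], [0, 0, 0], [0, 0, 0]], "turn": [0, 0, 0, 0, 0, 0], "grip": 0}}

```text
time: 47.65
ee_pos: [0.636, 0.0993, 0.1929]
eef_rot: [0.952, 0.306, 0.0, 0.0]
ft_force: [0.5, 1.5, 0.3]
width: 0.0844
grip_force: 0.2
```

```bash
python3 rg.py;python3 fin.py
```

```text
tcp h,y,ht 65.9 5.2 118.5 yaw 35.6 F [0.5 1.5 0.3] w 0.0844 47.65
wrist dot [221. 199.] 22 [-42.9  -9.5 102.2] ang -167.5
wrist dot [303. 295.] 41 [ 45.6   1.3 102.4] ang 1.7
knobtop 5195 2597 slope->tilt 16.6 9.0 [-0.3  -0.16 12.41]
hex 3894 -4.2 -5.7 31.1 z 148.3
knob 3966 1.0 -3.5 25.9 plane [ 5.00000e-03 -2.50000e-02  1.48128e+02] flat normal deg mod60 7.0 46.23535874561784
[0.6357 0.0998 0.1929] [-1.3  0.7  0.4] 0.08662714858311407 47.9
```

{"fn": "step_arm", "kwargs": {"delta_pos": [[-0.17, 0.06, 0], [-0.16, 0.06, -0.04], [0, 0, 0], [0, 0, 0], [0, 0, 0]], "turn": [0.7, 0.7, 0.7, 0.72, 0]}}

```text
time: 48.4
ee_pos: [0.6275, 0.1025, 0.1918]
eef_rot: [0.886, 0.463, 0.0, 0.0]
ft_force: [0.8, -0.7, 0.0]
width: 0.0868
grip_force: 0.0
```

{"fn": "step_arm", "kwargs": {"delta_pos": [[0, 0, 0], [0, 0, 0], [0, 0, 0], [0, 0, 0], [0, 0, 0], [0, 0, 0], [0, 0, 0]], "turn": [0, 0, 0, 0, 0, 0, 0], "grip": 1, "newtons": 25}}

```text
time: 49.1
ee_pos: [0.6273, 0.1029, 0.1918]
eef_rot: [0.887, 0.462, -0.0, -0.0]
ft_force: [-0.4, 0.2, 0.4]
width: 0.0472
grip_force: 24.3
```

{"fn": "step_arm", "kwargs": {"delta_pos": [[0.06, -0.015, 0], [0.06, -0.015, 0], [0.06, -0.015, 0], [0.06, -0.015, 0], [0, 0, 0], [0, 0, 0]], "turn": [-0.25, -0.25, -0.25, -0.25, -0.25, 0]}}

```text
time: 49.7
ee_pos: [0.6312, 0.1034, 0.1916]
eef_rot: [0.919, 0.395, -0.002, -0.001]
ft_force: [-11.8, 3.4, 3.4]
width: 0.0471
grip_force: 25.5
```

{"fn": "step_arm", "kwargs": {"delta_pos": [[0, 0, 0], [0, 0, 0], [0, 0, 0], [0, 0, 0], [0, 0, 0], [0, 0, 0]], "turn": [0, 0, 0, 0, 0, 0], "grip": 0}}

```text
time: 50.3
ee_pos: [0.6337, 0.101, 0.1919]
eef_rot: [0.919, 0.394, 0.0, 0.0]
ft_force: [0.0, -0.0, 0.9]
width: 0.084
grip_force: 0.0
```

```bash
python3 rg.py;python3 fin.py
```

```text
tcp h,y,ht 66.9 2.4 117.5 yaw 46.4 F [ 0.  -0.   0.9] w 0.084 50.3
wrist dot [229. 191.] 18 [-43.4  -7.2 102.5] ang -170.6
wrist dot [293. 303.] 45 [ 45.5   1.2 102.5] ang 1.5
knobtop 4799 4301 slope->tilt 30.1 1.5 [-0.58 -0.03 15.04]
hex 4255 -3.4 -6.9 30.5 z 148.3
knob 4434 -0.6 -2.0 25.5 plane [ 8.0000e-03 -2.0000e-02  1.4823e+02] flat normal deg mod60 5.0 44.67109438764527
[0.6335 0.1012 0.1918] [-0.4 -0.1  0.1] 0.08692974596136861 50.55
```

{"fn": "step_arm", "kwargs": {"delta_pos": [[-0.1, 0.03, 0], [-0.1, 0.02, 0], [0, 0, 0]], "turn": [0.48, 0.48, 0]}}

```text
time: 50.85
ee_pos: [0.6283, 0.1026, 0.1919]
eef_rot: [0.894, 0.447, 0.0, -0.0]
ft_force: [0.4, 0.6, 0.0]
width: 0.0871
grip_force: 0.0
```

{"fn": "step_arm", "kwargs": {"delta_pos": [[0, 0, 0], [0, 0, 0], [0, 0, 0], [0, 0, 0], [0, 0, 0], [0, 0, 0], [0, 0, 0]], "turn": [0, 0, 0, 0, 0, 0, 0], "grip": 1, "newtons": 25}}

```text
time: 51.55
ee_pos: [0.6283, 0.1025, 0.1918]
eef_rot: [0.895, 0.447, -0.0, -0.0]
ft_force: [-0.8, 0.6, 0.0]
width: 0.0475
grip_force: 24.4
```

{"fn": "step_arm", "kwargs": {"delta_pos": [[0.07, -0.02, 0], [0.07, -0.02, 0], [0.07, -0.02, 0], [0.07, -0.02, 0], [0.03, 0, 0], [0, 0, 0], [0, 0, 0]], "turn": [-0.25, -0.25, -0.25, -0.25, -0.25, -0.25, 0]}}

```text
time: 52.25
ee_pos: [0.6331, 0.1035, 0.1915]
eef_rot: [0.931, 0.366, -0.003, -0.002]
ft_force: [-16.7, 4.7, 5.5]
width: 0.0475
grip_force: 26.1
```

{"fn": "step_arm", "kwargs": {"delta_pos": [[0, 0, 0], [0, 0, 0], [0, 0, 0], [0, 0, 0], [0, 0, 0], [0, 0, 0]], "turn": [0, 0, 0, 0, 0, 0], "grip": 0}}

```text
time: 52.85
ee_pos: [0.6365, 0.1002, 0.192]
eef_rot: [0.931, 0.364, 0.0, 0.0]
ft_force: [0.1, -0.2, -0.3]
width: 0.0843
grip_force: 0.0
```

```bash
python3 rg.py;python3 fin.py
```

```text
tcp h,y,ht 66.9 5.3 117.6 yaw 42.7 F [ 0.1 -0.2 -0.3] w 0.0843 52.85
wrist dot [228. 193.] 12 [-43.6  -4.4 102.5] ang -174.2
wrist dot [294. 302.] 51 [ 45.4   1.1 102.4] ang 1.4
knobtop 5040 3209 slope->tilt 25.8 5.7 [-0.48 -0.1  14.29]
hex 4218 -4.0 -6.0 31.2 z 148.3
knob 4281 -0.0 -0.9 26.2 plane [ 9.00000e-03 -2.60000e-02  1.48241e+02] flat normal deg mod60 3.0000000000000004 45.84533715733884
[0.6362 0.1004 0.1918] [ 1.   0.2 -0.2] 0.08682247625252845 53.1
```

{"fn": "step_arm", "kwargs": {"delta_pos": [[-0.1, 0.1, 0.3], [0, 0, 0.6], [0, 0, 1], [0, 0, 1], [0, 0, 1], [0, 0, 1], [0, 0, 0]], "turn": [0, 0, 0, 0, 0, 0, 0]}}

```text
time: 53.8
ee_pos: [0.6347, 0.1038, 0.3198]
eef_rot: [0.931, 0.365, 0.003, 0.001]
ft_force: [-0.2, 0.5, 0.3]
width: 0.0868
grip_force: 0.0
```

```bash
python3 fin.py; python3 -c "
from bench import *
import cv2,numpy as np
c=camera('side')['image'][130:250,180:300];w=camera('scene')['image'][110:230,170:290]
cv2.imwrite('pics/z.png',np.hstack([cv2.resize(c,(400,400)),cv2.resize(w,(400,400))])[:,:,::-1])"
```

```text
knob 1875 0.3 -0.6 26.0 plane [-7.00000e-03 -1.40000e-02  1.48097e+02] flat normal deg mod60 3.5 46.13926080144589
[0.6343 0.1036 0.3175] [ 0.7  0.  -0.3] 0.08691042799036859 53.85
```

View pics/z.png

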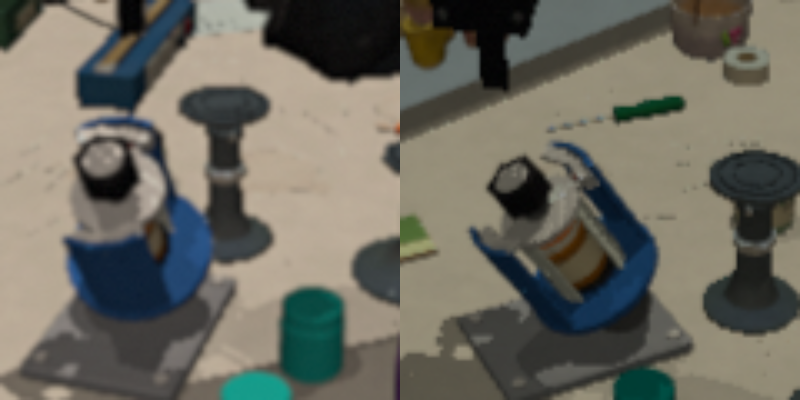

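The pictures show the ring clamped under both hooks, with its knob at (105,165) and (520,190), above the packing and the honey jar. The gripper is clear.

```bash
python3 -c "
from bench import *
print(close_job())"
```

```text
the job is handed in; nothing more can be done
None
```

The job is handed in: honey jar on the barrel floor, packing flat on its lid, ring clamped under both hooks about 3° short of the exact 0° position (0.2 rad allowed), and the gripper clear; no verdict came back when I handed it in.

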